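# Lay out the soldering hearth

### The arm

A 6-joint arm with a two-finger parallel gripper is mounted at the origin on a cart in front of the work surface, level with it; the furniture and walls round the work are solid. World frame = base frame: x ahead of the robot, y to its left, z up, the work surface at z = 0. Lengths are in m, angles in degrees, forces in N, time in s.
With the tool pointing down it reaches from about 0.325 to 0.9 m from the base axis. Payload 3.5 kg.
Tool frame: the origin (TCP) lies on the centre line of the jaws, within the pads' length; the fingertips stand 25 mm ahead of it and the grasp point (between the pads) lies 6 mm ahead of it (bot.tcp_to_tips is the distance from the TCP to the fingertips, in m); z points along the fingers, y is the direction in which the jaws open and shut (so a half turn about z gives the same grasp; the last joint's range is limited). The gripper opens to 85 mm and grips with 20 to 120 N. Pads are 22 mm wide; open, the fingers measure 114 mm over their backs; the gripper's body (76 mm by 85 mm) begins 54 mm behind the grasp point. The pads swing forward as they close: fully open they stand 13 mm farther back than shut.
Start: joints at [-72.502, 15.837, -1.513, 72.651, 0, 84.076], TCP at [0.248, -0.574, 0.256] pointing down, gripper open.
Joint ranges: [-178.77, 178.77], [-48.84, 107.48], [-61.69, 71.31], [-111.58, 123.2], [-90, 87.43], [-180, 180]. Speed limits (degrees/s): [147.25, 147.25, 180, 180, 180, 180].

### API

Orientations are given as [roll, pitch, yaw] about the fixed x, y, z axes, in that order (R = Rz(yaw) Ry(pitch) Rx(roll)).
In Python, from rig import bot gives the robot as it stands. The module is installed in compiled form; this text tells all that it offers.
- The arm moves only by the tool drive_tool, never from a script. Its argument "increments" is a list of rows, each a list of 3 entries, a list of its own where there are three numbers: the shift along the tool's x, y, z in mm, then the turn, a rotation vector about the tool's x, y, z in degrees, then the gripper's target within -1 to 1 (fully open at 1, half-way at 0, shut at -1). A call has 1 to 8 rows; each row shifts and turns the pose as measured when the row begins, along the tool's axes as they then stand; what a row does not reach is not made up. A row lasts 1/8 s, in which the tool goes at most 62.5 mm and 10.7 degrees, less where a joint would pass 70% of its speed; a pose out of reach is approached as far as the arm can. A call with a gripper value outside its range is refused whole. The fingers move at their own pace and stop on an object; "squeeze" is the grip in N (left out, the last holds). Time passes only in rows, so rows that do not move let the fingers close. It gives the time, the measured TCP pose, the force and the opening at its end, in the units of the state.
- bot.state(): the state, without advancing time (a new reading comes with each control period).
- bot.capture(name): name is "scene" or "side" or "wrist"; returns a dict with "frame" (420x560x3 uint8, red, green, blue), "range_z" (420x560 float32, m along the optical axis (not along the pixel's ray), 0 where there is no reading), "fx", "fy", "cx", "cy" (pixels), "cam_to_world" (4x4, takes a point from camera to world coordinates); the wrist camera has in their place "tool_from_camera" (4x4, takes a point from camera to tool coordinates, whose origin is the TCP and whose axes are the flange's). Camera axes: x right, y up, looking along -z (the intrinsics and any distortion apply to the point x, -y, -z); pixel columns grow to the right and rows downward; lengths in m; the calibration is good to about 2 mm. A picture is of the moment at which its call begins: read the wrist's pose just before it.
- bot.sign_off(): hands the job in, once; it reports no verdict.
The state is a dict: "t": time; "q": joint angles; "joint_velocities": joint speeds; "joint_torque": joint torques, N m; "tool_pos": TCP position; "tool_rot": TCP orientation; "contact_force": force on the tool from outside, world axes, zero at the start; "wrist_torque": the same for the moment, N m; "grip_width": finger opening in m.
Only numpy, scipy, OpenCV 4.12 (cv2) and the standard library are available. Lean on these libraries where they do the work, as an engineer would, in place of code of your own. Each camera call takes 0.05 s, during which the arm holds its last target.

### The job

Lay out the soldering hearth on the cream board. Put the black charcoal block centred and square on top of the fire brick, and lay the brass bar lengthwise along the middle of the charcoal; on the board, set the borax tin to the right of the brick and the brass scoop crosswise in front of it, each lined up with the brick's middle and about 30 mm clear of it, not overhanging the board. Stand the steel heat shield behind the brick by pressing its lower edge down into the middle of the sprung clip until it is fully home.

Things in the scene. Friction and masses are not known exactly. Their poses are not given: they have to be found in the camera images.
- board_top (a point): Cream soldering board on the bench, 264 mm front to back, 215 mm left to right, 20 mm thick, not movable. Point: centre of its top face; x points away from the robot (to the clip), y left, z up. The fire brick and the sprung clip stand on it.
- brick_top (a point): Pale yellow fire brick on the board, 85 mm front to back, 72 mm left to right, 38 mm high, not movable. Point: centre of its top face; x points to its back (clip side), y to its left, z up. The tin's centre belongs 95 mm along -y (right) from here, the scoop's 102 mm along -x (front), its length along y; both lie on the board, 38 mm below this point.
- clip_seat (a point): Sprung edge clip behind the brick: fixed bright metal foot with a groove 7 mm wide, 9 mm deep, and two bronze spring jaws above it, 56 mm long. Point: middle of the groove's floor; y along the groove, x across, z up. The jaws close to under 1 mm, 21 mm above it; their lips flare to 16 mm, 39 mm above it. A plate pushed straight down (10 to 15 N) parts them; home, its edge is on the groove's floor.
- shield_grip (a point): Heat shield: steel plate 90 wide, 4 thick, 102 mm high, 0.1 kg, with a dark grip strip along its top edge, 13 mm thick, 18 mm high. Starts upright in the slot of a fixed wooden rest 38 mm high (lower edge 10 mm over the bench) beside a lower copper offcut; lift 40 mm to clear it. Point: centre of the grip strip, 93 mm above the lower edge; y along the strip, x across the plate, z up.
- charcoal_mid (a point): Black charcoal block bound with two turns of wire, 72 mm (x) by 56 mm (y) by 26 mm high, 0.1 kg; this point is its centre, x along its length. On the brick its length runs front to back, like the brick's.
- bar_mid (a point): Yellow brass bar, 21 mm (x) by 66 mm (y) by 20 mm high, 0.22 kg; this point is its centre, y along its length.
- tin_mid (a point): Borax tin: a flat round closed light grey tin, 58 mm across, 18 mm high; this point is its centre.
- scoop_mid (a point): Brass scoop: an open-ended folded trough, 58 mm across (x), 100 mm long (y), 18 mm high, walls rising at both long sides, sturdy enough to be gripped across its width; this point is at the middle of its length and width, half-way up (9 mm above its underside); y runs along the trough.
There are look-alikes about, which are no part of the job. Several things look just like the part that bears tin_mid: the one meant starts farthest to the robot's left.

How it is judged (in metres and radians):
At the end, for the whole second after the job is handed in: Charcoal on brick, bar on charcoal: centred within 12 mm, square within 10 (bar 12) deg. Tin right, scoop in front, flat on the board: 18-42 mm clear of the brick, lined up within 15 mm, overhang under 5 mm, scoop crosswise within 12 deg. Shield upright, home within 2.5 mm, centred within 12 (x of charcoal_mid in the frame of brick_top between -0.012 and 0.012 m and y of charcoal_mid in the frame of brick_top between -0.012 and 0.012 m and z of charcoal_mid in the frame of brick_top between 0.009 and 0.017 m and angle between the x axis of charcoal_mid and the x axis of brick_top, either way round below 0.17 rad and x of bar_mid in the frame of charcoal_mid between -0.012 and 0.012 m and y of bar_mid in the frame of charcoal_mid between -0.012 and 0.012 m and z of bar_mid in the frame of charcoal_mid between 0.019 and 0.027 m and angle between the y axis of bar_mid and the x axis of charcoal_mid, either way round below 0.21 rad and y of tin_mid in the frame of brick_top between -0.107 and -0.083 m and x of tin_mid in the frame of brick_top between -0.015 and 0.015 m and z of tin_mid in the frame of board_top between 0.005 and 0.013 m and angle between each of tin_mid, scoop_mid's own z axis and vertical below 0.1 rad and y of tin_mid in the frame of board_top above -0.0835 m and x of scoop_mid in the frame of brick_top between -0.114 and -0.09 m and y of scoop_mid in the frame of brick_top between -0.015 and 0.015 m and z of scoop_mid in the frame of board_top between 0.005 and 0.013 m and x of scoop_mid in the frame of board_top above -0.108 m and angle between the y axis of scoop_mid and the y axis of brick_top, either way round below 0.21 rad and x of shield_grip in the frame of clip_seat between -0.012 and 0.012 m and y of shield_grip in the frame of clip_seat between -0.012 and 0.012 m and z of shield_grip in the frame of clip_seat between 0.089 and 0.0955 m and angle between shield_grip's own z axis and vertical below 0.12 rad and angle between the y axis of shield_grip and the y axis of clip_seat, either way round below 0.12 rad and linear speed of each of charcoal, bar, tin, scoop, shield below 0.02 m/s); the robot touches nothing.
It also fails if it takes over 120 s, if anything falls off the work surface, if the arm or the gripper's body presses on something with over 40 N, if the wrist force passes 120 N, or if a joint passes its speed limit or range.

## Working session

There is one attempt and no reset: what is moved stays moved. The work goes in short steps, Python scripts to look and compute and a tool call to move; the robot and the scene stay as the last step left them, time stands still between calls to the robot, and variables do not carry over. Pictures are saved under pics/ and viewed, and the job is handed in when it is done.

Besides the shell and the picture viewer there is one more tool, called in YAML: its name, and indented under it one key for each argument. drive_tool: Moves the arm, as the interface text tells. Its arguments: {"type":"object","properties":{"increments":{"type":"array","items":{"type":"array"}},"squeeze":{"type":"number"}},"required":["increments"]}

```bash
mkdir -p pics
cat > h.py <<'E'
import numpy as np, cv2
from rig import bot
from scipy.spatial.transform import Rotation as R
def save(n,im,s=1.0):
    im=cv2.cvtColor(im,cv2.COLOR_RGB2BGR)
    if s!=1: im=cv2.resize(im,None,fx=s,fy=s,interpolation=cv2.INTER_CUBIC)
    cv2.imwrite('pics/%s.png'%n,im)
def toolT(s=None):
    s=s or bot.state(); T=np.eye(4); T[:3,:3]=R.from_euler('xyz',s['tool_rot'],degrees=True).as_matrix(); T[:3,3]=s['tool_pos']; return T
def cap(n):
    T=toolT(); c=bot.capture(n)
    c['T']=c['cam_to_world'] if 'cam_to_world' in c else T@c['tool_from_camera']
    return c
def cloud(c):
    z=c['range_z']; h,w=z.shape; u,v=np.meshgrid(np.arange(w),np.arange(h))
    P=np.stack([(u-c['cx'])/c['fx']*z,-(v-c['cy'])/c['fy']*z,-z],-1)
    W=P@c['T'][:3,:3].T+c['T'][:3,3]; W[z==0]=np.nan; return W
E
python3 - <<'E'
from h import *
print(bot.state(), bot.tcp_to_tips)
for n in('scene','side','wrist'):
    c=cap(n); save(n+'0',c['frame']); print(n,c['fx'],c['fy'],c['cx'],c['cy'],[k for k in c],np.round(c['T'],3).tolist(),np.mean(c['range_z']>0))
    np.save(n+'0.npy',cloud(c)); np.save(n+'0f.npy',c['frame'])
E
```

```text
{'t': 0.0, 'q': array([-7.25022434e+01,  1.58799279e+01, -1.59889426e+00,  7.26506016e+01,
        7.85198815e-04,  8.40761141e+01]), 'joint_velocities': array([ 0.10240483,  0.0612268 ,  0.01273422, -0.00413874,  0.04994567,
       -0.06056633]), 'joint_torque': array([-9.35722055e-04, -4.45507336e+01,  2.95203781e+01,  1.63497491e-02,
       -6.77463845e-05, -3.67310236e-06]), 'tool_pos': array([ 0.24821258, -0.5728031 ,  0.2551329 ]), 'tool_rot': array([-1.79871348e+02, -1.41384540e-02,  2.34216257e+01]), 'contact_force': array([-0.78611047, -0.58539978,  0.51921248]), 'wrist_torque': array([ 0.00110911,  0.01770409, -0.02183581]), 'grip_width': 0.08522037785513333} 0.025
scene 402.2709096610387 402.2709096610387 276.687042954548 206.87833358174169 ['frame', 'range_z', 'fx', 'fy', 'cx', 'cy', 'cam_to_world', 'T'] [[0.559, 0.349, -0.752, -0.131], [-0.829, 0.249, -0.501, -0.653], [0.013, 0.903, 0.428, 0.466], [0.0, 0.0, 0.0, 1.0]] 0.992640306122449
side 444.1516807691032 444.1516807691032 278.2701865072761 205.09976225158212 ['frame', 'range_z', 'fx', 'fy', 'cx', 'cy', 'cam_to_world', 'T'] [[-0.197, -0.672, 0.714, 1.269], [0.98, -0.118, 0.159, -0.08], [-0.022, 0.731, 0.682, 0.805], [0.0, 0.0, 0.0, 1.0]] 0.9960841836734694
wrist 350.75557249533915 350.75557249533915 279.04516763546917 206.4208364548753 ['frame', 'range_z', 'fx', 'fy', 'cx', 'cy', 'tool_from_camera', 'T'] [[0.398, 0.881, 0.256, 0.313], [-0.917, 0.383, 0.109, -0.545], [-0.002, -0.278, 0.961, 0.372], [0.0, 0.0, 0.0, 1.0]] 0.9960756802721088
```

View pics/scene0.png

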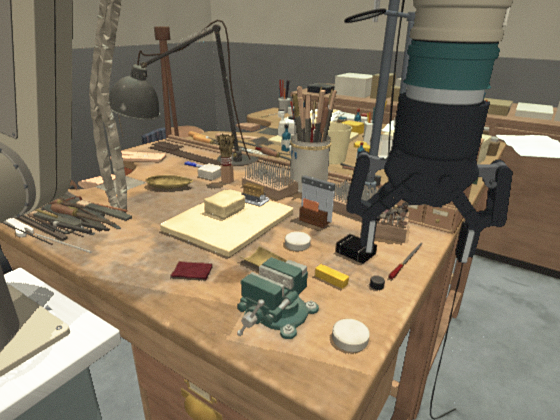

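View pics/side0.png

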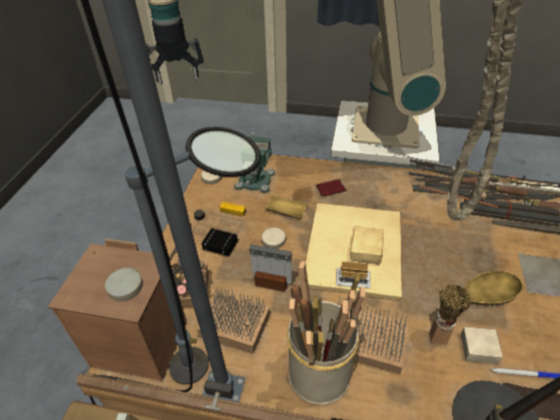

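View pics/wrist0.png

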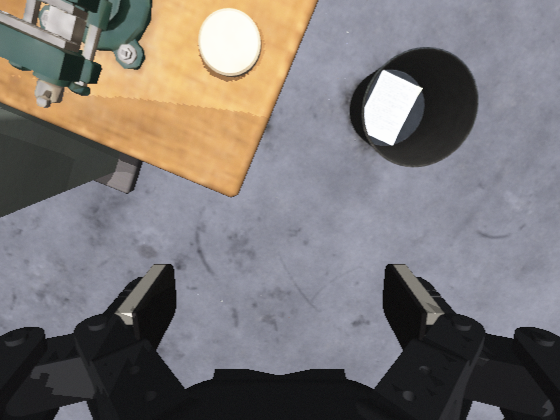

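The scene view shows these candidates:
- **Tin:** tins at (298,241) and (350,335), plus a round grey one on the cabinet in the side view at (125,283). The leftmost is (298,241).
- **Scoop:** (258,257). The oval brass bowl at (170,183) is not it.
- **Bar:** yellow, (332,275).
- **Charcoal:** (355,247). The black puck at (377,283) is not it.
- **Shield:** in its rest at (317,200).
- **Brick:** (225,203), with the clip at (256,192). The pale block at (208,171) is not it.

Next, close crops and rough positions.

Run:
```python
from h import *
f=np.load('scene0f.npy'); g=np.load('side0f.npy'); W=np.load('scene0.npy'); S=np.load('side0.npy')
save('c1',f[150:330,150:450],2.6); save('c2',g[150:330,160:420],3)
for n,A,pts in(('scene',W,[(298,241),(350,335),(258,257),(332,275),(355,243),(317,195),(317,215),(226,202),(256,192)]),('side',S,[(125,283),(274,237),(287,207),(233,209),(220,240),(271,255),(270,282),(367,243),(354,270),(315,232)])):
    for u,v in pts: print(n,u,v,np.round(A[v,u],3))
```

```text
scene 298 241 [ 0.538 -0.265  0.017]
scene 350 335 [ 0.335 -0.483  0.018]
scene 258 257 [ 0.451 -0.219  0.004]
scene 332 275 [ 0.461 -0.388  0.02 ]
scene 355 243 [ 0.586 -0.378  0.027]
scene 317 195 [ 0.677 -0.233  0.07 ]
scene 317 215 [ 0.651 -0.25   0.031]
scene 226 202 [ 0.537 -0.06   0.057]
scene 256 192 [ 0.645 -0.07   0.049]
side 125 283 [ 0.886 -0.426  0.223]
side 274 237 [ 0.558 -0.251  0.018]
side 287 207 [ 0.433 -0.243  0.003]
side 233 209 [ 0.48  -0.376  0.017]
side 220 240 [ 0.596 -0.375  0.025]
side 271 255 [ 0.684 -0.229  0.101]
side 270 282 [ 0.695 -0.232  0.024]
side 367 243 [ 0.572 -0.033  0.055]
side 354 270 [ 0.656 -0.056  0.057]
side 315 232 [ 0.525 -0.157  0.019]
```

View pics/c1.png

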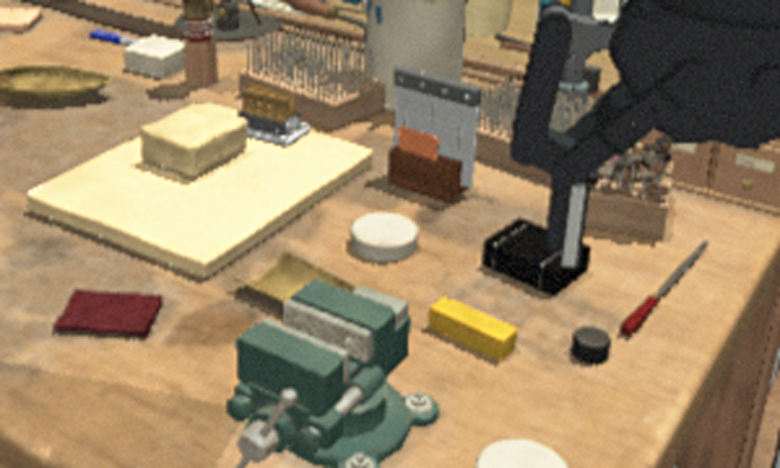

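View pics/c2.png

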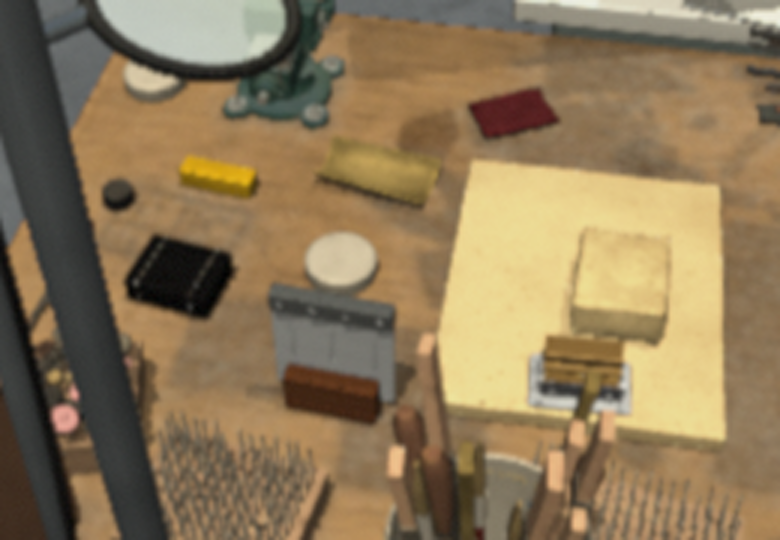

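The crops confirm the choices: leftmost tin at c1 (384,237), scoop partly hidden by the vise, bar (472,328), charcoal (535,255), shield (435,120) and clip (272,112). Next I'll check for overhead obstacles.

Run:
```python
from h import *
for n in('scene','side'):
    P=np.load(n+'0.npy').reshape(-1,3); 
    P=P[(P[:,0]>0.25)&(P[:,0]<0.95)&(abs(P[:,1])<.7)&(P[:,2]>.07)]
    # grid by 0.1
    k=np.floor(P[:,:2]/.05).astype(int)
    for c in np.unique(k,axis=0):
        m=(k==c).all(1)
        if m.sum()>15: print(n,np.round(c*.05,2),m.sum(),np.round(np.percentile(P[m,2],[2,50,98]),2))
```

```text
scene [ 0.25 -0.65] 3129 [0.25 0.31 0.35]
scene [ 0.25 -0.4 ] 690 [0.07 0.09 0.1 ]
scene [ 0.25 -0.35] 384 [0.07 0.1  0.1 ]
scene [ 0.3 -0.4] 606 [0.07 0.1  0.1 ]
scene [ 0.3  -0.35] 302 [0.08 0.1  0.1 ]
scene [ 0.35 -0.4 ] 68 [0.07 0.08 0.08]
scene [ 0.35 -0.35] 29 [0.08 0.08 0.08]
scene [0.35 0.1 ] 126 [0.07 0.15 0.25]
scene [0.35 0.15] 755 [0.08 0.26 0.33]
scene [0.35 0.2 ] 390 [0.08 0.18 0.3 ]
scene [0.4 0.1] 1105 [0.1  0.42 0.49]
scene [0.4  0.15] 1400 [0.08 0.35 0.48]
scene [0.4 0.2] 239 [0.08 0.16 0.24]
scene [ 0.65 -0.3 ] 194 [0.07 0.1  0.11]
scene [ 0.65 -0.25] 305 [0.07 0.09 0.11]
scene [ 0.65 -0.2 ] 71 [0.07 0.09 0.11]
scene [0.65 0.4 ] 17 [0.16 0.19 0.21]
scene [0.65 0.45] 502 [0.17 0.21 0.26]
scene [0.65 0.5 ] 225 [0.18 0.23 0.27]
scene [0.7 0.1] 279 [0.07 0.12 0.15]
scene [0.7 0.4] 386 [0.15 0.2  0.24]
scene [0.7  0.45] 404 [0.2  0.27 0.31]
scene [0.7 0.5] 49 [0.26 0.28 0.29]
scene [0.7  0.55] 16 [0.08 0.12 0.16]
scene [ 0.75 -0.3 ] 64 [0.47 0.47 0.48]
scene [ 0.75 -0.25] 49 [0.44 0.47 0.47]
scene [0.75 0.1 ] 75 [0.07 0.13 0.15]
scene [0.75 0.4 ] 174 [0.15 0.2  0.34]
sc
[... 2360 characters left out ...]
] 779 [0.2  0.22 0.23]
side [ 0.85 -0.4 ] 1036 [0.07 0.16 0.21]
side [ 0.85 -0.35] 157 [0.08 0.47 0.48]
side [ 0.85 -0.3 ] 501 [0.47 0.48 0.48]
side [ 0.85 -0.25] 495 [0.46 0.47 0.47]
side [ 0.85 -0.2 ] 202 [0.08 0.14 0.24]
side [ 0.85 -0.15] 740 [0.11 0.23 0.29]
side [ 0.85 -0.1 ] 1229 [0.1  0.2  0.28]
side [ 0.85 -0.05] 241 [0.07 0.14 0.29]
side [ 0.9  -0.55] 1211 [0.08 0.18 0.21]
side [ 0.9 -0.5] 1630 [0.08 0.18 0.21]
side [ 0.9  -0.45] 1850 [0.08 0.19 0.22]
side [ 0.9 -0.4] 1211 [0.07 0.15 0.21]
side [ 0.9  -0.35] 1886 [0.09 0.34 0.48]
side [ 0.9 -0.3] 9135 [0.11 0.54 0.69]
side [ 0.9  -0.15] 1826 [0.07 0.19 0.28]
side [ 0.9 -0.1] 1083 [0.07 0.14 0.26]
side [0.9 0.2] 800 [0.07 0.14 0.2 ]
```

```bash
cat >> h.py <<'E'
import sys,json
def plan(wps,grip,vmax=50.,wmax=9.,rnd=1):
    """wps: list of (x,y,z,yaw) m/deg tool-down; prints rows for drive_tool"""
    T=toolT(); rows=[]
    for w in wps:
        T2=np.eye(4); T2[:3,:3]=R.from_euler('xyz',[180,0,w[3]],degrees=True).as_matrix(); T2[:3,3]=w[:3]
        rv=R.from_matrix(T[:3,:3].T@T2[:3,:3]).as_rotvec(degrees=True)
        d=(T2[:3,3]-T[:3,3])*1000
        n=max(1,int(np.ceil(max(np.linalg.norm(d)/vmax,np.linalg.norm(rv)/wmax))))
        for i in range(n):
            Ri=T[:3,:3]@R.from_rotvec(rv*i/n,degrees=True).as_matrix()
            rows.append([[round(float(a),rnd) for a in Ri.T@(d/n)],[round(float(a),1) for a in rv/n],grip])
        T=T2
    for i in range(0,len(rows),8): print(json.dumps(rows[i:i+8]))
E
python3 - <<'E'
from h import *
plan([(.52,-.2,.33,0)],1)
E
```

```text
[[[39.8, -23.4, -7.4], [-0.0, 0.0, 2.3], 1], [[38.8, -25.0, -7.4], [-0.0, 0.0, 2.3], 1], [[37.7, -26.6, -7.4], [-0.0, 0.0, 2.3], 1], [[36.6, -28.1, -7.4], [-0.0, 0.0, 2.3], 1], [[35.4, -29.6, -7.4], [-0.0, 0.0, 2.3], 1], [[34.2, -31.0, -7.4], [-0.0, 0.0, 2.3], 1], [[32.9, -32.4, -7.4], [-0.0, 0.0, 2.3], 1], [[31.5, -33.7, -7.4], [-0.0, 0.0, 2.3], 1]]
[[[30.1, -35.0, -7.4], [-0.0, 0.0, 2.3], 1], [[28.7, -36.2, -7.5], [-0.0, 0.0, 2.3], 1]]
```

drive_tool:
  increments:
    - [[40,-23,-7],[0,0,2.3],1]
    - [[39,-25,-7],[0,0,2.3],1]
    - [[38,-27,-7],[0,0,2.3],1]
    - [[37,-28,-7],[0,0,2.3],1]
    - [[35,-30,-7],[0,0,2.3],1]
    - [[34,-31,-7],[0,0,2.3],1]
    - [[33,-32,-7],[0,0,2.3],1]
    - [[31,-34,-7],[0,0,2.3],1]

```text
t: 1.15
tool_pos: [0.4704, -0.2676, 0.3096]
tool_rot: [-179.6, 0.2, 4.0]
contact_force: [-0.8, 0.5, -0.9]
grip_width: 0.0856
```

drive_tool:
  increments:
    - [[30,-35,-7],[0,0,2.3],1]
    - [[29,-36,-7],[0,0,2.3],1]
    - [[0,0,0],[0,0,0],1]
    - [[0,0,0],[0,0,0],1]

```text
t: 1.65
tool_pos: [0.5281, -0.1887, 0.3236]
tool_rot: [-179.6, 0.2, -0.5]
contact_force: [0.2, 0.1, -0.9]
grip_width: 0.0854
```

Run:
```python
from h import *
c=cap('wrist'); save('w1',c['frame'],1.4); np.save('w1.npy',cloud(c)); np.save('w1f.npy',c['frame'])
```

```text
(no output)
```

View pics/w1.png

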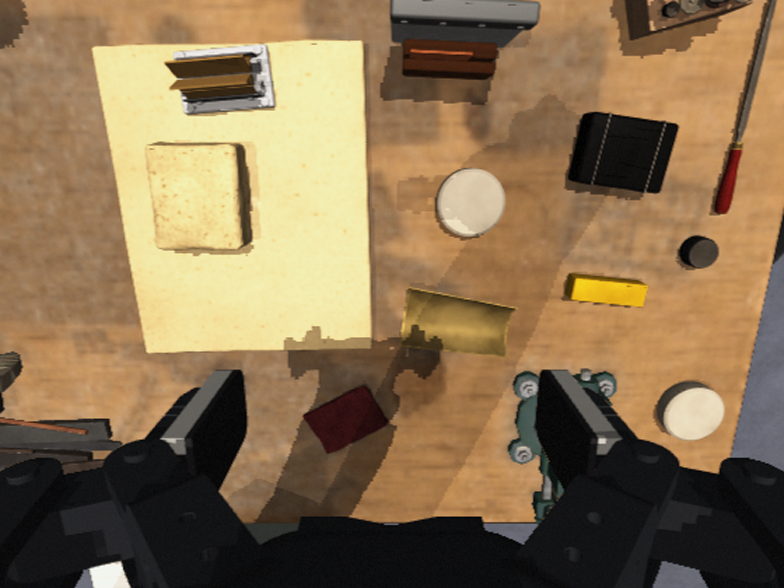

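```bash
cat >> h.py <<'E'
def rect(W,box,zlo,zhi,mask=None,minn=30):
    x0,x1,y0,y1=box; m=np.zeros(W.shape[:2],bool); m[y0:y1,x0:x1]=1
    m&=(W[...,2]>zlo)&(W[...,2]<zhi)
    if mask is not None: m&=mask
    n,l,st,_=cv2.connectedComponentsWithStats(m.astype(np.uint8)); k=1+np.argmax(st[1:,4]); m=l==k
    P=W[m]; r=cv2.minAreaRect((P[:,:2]*1000).astype(np.float32))
    box=cv2.boxPoints(r)
    # long axis direction
    e=[box[1]-box[0],box[2]-box[1]]; L=[np.linalg.norm(a) for a in e]; a=e[int(np.argmax(L))]
    ang=np.degrees(np.arctan2(a[1],a[0])); ang=(ang+90)%180-90
    return dict(c=np.round(r[0],1),mean=np.round(P.mean(0)*1000,1),L=np.round(sorted(L),1),longang=round(float(ang),1),n=int(m.sum()),zmed=round(float(np.median(P[:,2]))*1000,1))
E
python3 - <<'E'
from h import *
W=np.load('w1.npy'); f=np.load('w1f.npy'); hsv=cv2.cvtColor(f,cv2.COLOR_RGB2HSV)
print(np.nanmedian(W[330:380,200:380,2]) , W[230,60])
print('brick',rect(W,(90,190,90,190),.05,.07))
print('board',rect(W,(60,270,25,260),.012,.026))
print('tin',rect(W,(300,370,110,175),.012,.026))
print('bar',rect(W,(395,470,190,225),.014,.028))
print('char',rect(W,(395,495,70,145),.02,.035))
sat=(hsv[...,1]>110)
m=(hsv[...,0]>20)&(hsv[...,0]<32)
print('scoop',rect(W,(280,375,200,258),.003,.03), rect(W,(280,375,200,258),.013,.03))
print('shield',rect(W,(270,390,0,40),.09,.12))
print('clip foot+',rect(W,(110,200,25,85),.024,.07),)
for a,b in((.024,.03),(.03,.036),(.04,.05),(.055,.08)):
    try: print(a,rect(W,(110,200,25,85),a,b))
    except Exception as e: print(a,e)
save('z1',f[0:130,60,:][None] if 0 else f[0:200,60:280],3)
E
```

```text
-0.0007068507983354899 [ 0.43760891  0.10826527 -0.00114842]
brick {'c': array([559.6, -34.7]), 'mean': array([561.3, -36. ,  55.4]), 'L': array([70.3, 81.4], dtype=float32), 'longang': -0.6, 'n': 4731, 'zmed': 55.5}
board {'c': array([546.2, -61.3]), 'mean': array([551. , -69.1,  18.6]), 'L': array([214.8, 263.5], dtype=float32), 'longang': 0.9, 'n': 31624, 'zmed': 18.4}
tin {'c': array([ 550.8, -255.9]), 'mean': array([ 551.3, -255.7,   17.1]), 'L': array([56.6, 57.3], dtype=float32), 'longang': 3.2, 'n': 1855, 'zmed': 17.2}
bar {'c': array([ 471. , -381.7]), 'mean': array([ 471.7, -380.8,   19. ]), 'L': array([21.3, 66.1], dtype=float32), 'longang': 83.8, 'n': 897, 'zmed': 19.2}
char {'c': array([ 590.6, -379.8]), 'mean': array([ 591.4, -378.6,   25.1]), 'L': array([57.2, 72.6], dtype=float32), 'longang': 82.3, 'n': 3230, 'zmed': 25.2}
scoop {'c': array([ 421.1, -245.6]), 'mean': array([ 419.3, -245.7,    8.6]), 'L': array([ 18.1, 100.2], dtype=float32), 'longang': 83.8, 'n': 1006, 'zmed': 8.3} {'c': array([ 414.2, -247.6]), 'mean': array([ 413. , -254.4,   14.7]), 'L': array([ 4.
[... 311 characters left out ...]
: array([45.5, 73.8], dtype=float32), 'longang': -86.3, 'n': 2949, 'zmed': 41.1}
0.024 {'c': array([648.8, -57.6]), 'mean': array([646.9, -66.2,  25.7]), 'L': array([45.5, 73.8], dtype=float32), 'longang': -86.3, 'n': 1008, 'zmed': 25.4}
0.03 {'c': array([660.5, -84.6]), 'mean': array([659.3, -85.1,  33. ]), 'L': array([ 5.7, 11.3], dtype=float32), 'longang': 5.2, 'n': 37, 'zmed': 32.5}
0.04 {'c': array([639.7, -58.6]), 'mean': array([640. , -59.6,  44.5]), 'L': array([ 9.7, 56.4], dtype=float32), 'longang': -79.4, 'n': 276, 'zmed': 44.3}
0.055 {'c': array([655.7, -56.9]), 'mean': array([655.6, -56.8,  60.6]), 'L': array([ 6.3, 56.1], dtype=float32), 'longang': -85.9, 'n': 433, 'zmed': 60.7}
```

View pics/z1.png

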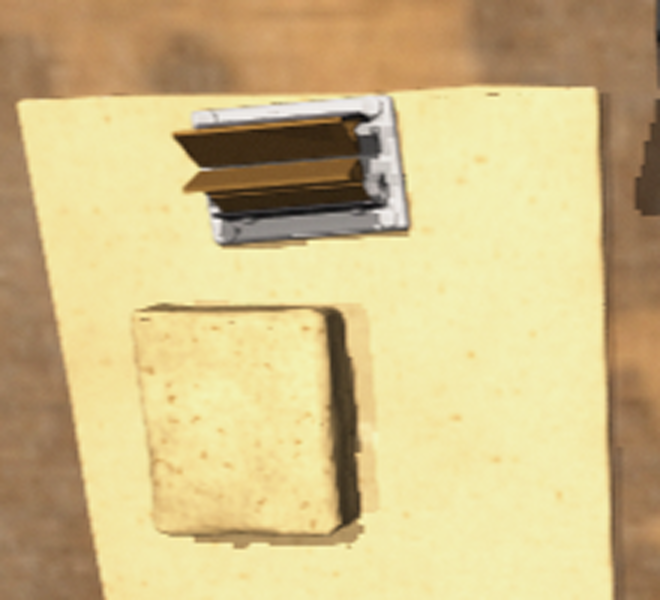

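The wrist view shows every part. In full-frame pixels: brick (140,140), clip (157,55), tin (336,144), charcoal (445,108), bar (433,207), scoop (327,230), shield strip (331,8). The measured sizes match the given ones: brick 70×81, charcoal 57×73, bar 21×66, tin 57 and strip 14×90 mm. I'll take the charcoal first.

Run:
```python
from h import *
plan([(.591,-.380,.18,82.3)],1,wmax=9.5)
```

```text
[[[7.2, 21.3, 15.8], [-0.1, -0.0, -9.2], 1], [[3.7, 22.2, 15.8], [-0.1, -0.0, -9.2], 1], [[0.2, 22.5, 15.8], [-0.1, -0.0, -9.2], 1], [[-3.4, 22.2, 15.8], [-0.1, -0.0, -9.2], 1], [[-6.9, 21.3, 15.9], [-0.1, -0.0, -9.2], 1], [[-10.2, 19.9, 15.9], [-0.1, -0.0, -9.2], 1], [[-13.3, 18.0, 15.9], [-0.1, -0.0, -9.2], 1], [[-16.0, 15.7, 15.9], [-0.1, -0.0, -9.2], 1]]
[[[-18.3, 12.9, 15.9], [-0.1, -0.0, -9.2], 1]]
```

drive_tool:
  increments:
    - [[7,21,16],[-0.1,0,-9.2],1]
    - [[4,22,16],[-0.1,0,-9.2],1]
    - [[0,22.5,16],[-0.1,0,-9.2],1]
    - [[-3,22,16],[-0.1,0,-9.2],1]
    - [[-7,21,16],[-0.1,0,-9.2],1]
    - [[-10,20,16],[-0.1,0,-9.2],1]
    - [[-13,18,16],[-0.1,0,-9.2],1]
    - [[-16,16,16],[-0.1,0,-9.2],1]

```text
t: 2.7
tool_pos: [0.5799, -0.371, 0.1908]
tool_rot: [179.8, 0.2, 74.8]
contact_force: [-0.2, 0.3, 0.1]
grip_width: 0.0852
```

drive_tool:
  increments:
    - [[-18,13,16],[-0.1,0,-9.2],1]
    - [[0,0,0],[0,0,0],1]
    - [[0,0,0],[0,0,0],1]

```text
t: 3.08
tool_pos: [0.5835, -0.3961, 0.1715]
tool_rot: [-180.0, 0.1, 83.7]
contact_force: [0.2, -0.2, -0.0]
grip_width: 0.0853
```

Run:
```python
from h import *
plan([(.591,-.380,.03,82.3)],1)
```

```text
[[[5.7, 1.9, 47.2], [-0.0, 0.0, 0.5], 1], [[5.7, 1.9, 47.2], [-0.0, 0.0, 0.5], 1], [[5.7, 1.8, 47.2], [-0.0, 0.0, 0.5], 1]]
```

drive_tool:
  increments:
    - [[16,6,30],[0,0,1.4],1]
    - [[0,0,20],[0,0,0],1]
    - [[0,0,0],[0,0,0],1]
    - [[0,0,0],[0,0,0],1]

```text
t: 3.58
tool_pos: [0.5911, -0.3817, 0.1243]
tool_rot: [179.8, 0.2, 82.1]
contact_force: [0.2, 0.0, -0.0]
grip_width: 0.0854
```

Run:
```python
from h import *
plan([(.591,-.380,.029,82.3)],1)
c=cap('wrist'); save('w2',c['frame'],1.4); W=cloud(c)
print(rect(W,(0,560,0,300),.02,.035))
```

```text
[[[1.0, -0.3, 47.7], [0.1, 0.1, -0.1], 1], [[0.9, -0.2, 47.7], [0.1, 0.1, -0.1], 1]]
{'c': array([ 591.1, -379.3]), 'mean': array([ 591.4, -377.1,   25.1]), 'L': array([57. , 71.8], dtype=float32), 'longang': 81.4, 'n': 9042, 'zmed': 25.2}
```

View pics/w2.png

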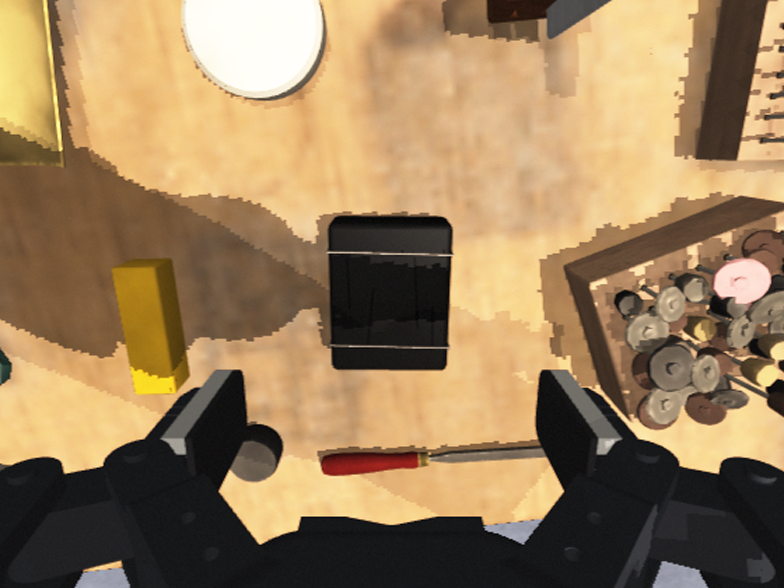

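drive_tool:
  increments:
    - [[2,0,40],[0,0,0],1]
    - [[0,0,35],[0,0,0],1]
    - [[0,0,12],[0,0,0],1]
    - [[0,0,4],[0,0,0],1]
    - [[0,0,0],[0,0,0],1]

```text
t: 4.25
tool_pos: [0.5962, -0.385, 0.0392]
tool_rot: [179.2, 0.6, 82.0]
contact_force: [0.1, -0.3, -0.1]
grip_width: 0.0857
```

drive_tool:
  increments:
    - [[5,-6,5],[0.7,0.5,0],1]
    - [[0,0,4],[0,0,0],1]
    - [[0,0,0],[0,0,0],1]

```text
t: 4.62
tool_pos: [0.5923, -0.3801, 0.0326]
tool_rot: [179.7, 0.2, 82.0]
contact_force: [-0.7, -0.1, 0.3]
grip_width: 0.0854
```

Run:
```python
from h import *
plan([(.591,-.380,.029,82.3)],1)
```

```text
[[[-0.1, -1.3, 3.6], [0.3, 0.2, -0.3], 1]]
```

drive_tool:
  increments:
    - [[0,-1,3],[0.3,0.2,0],1]
    - [[0,0,0],[0,0,0],0]
    - [[0,0,0],[0,0,0],-1]
    - [[0,0,0],[0,0,0],-1]
    - [[0,0,0],[0,0,0],-1]
    - [[0,0,0],[0,0,0],-1]
  squeeze: 50

```text
t: 5.38
tool_pos: [0.5917, -0.3803, 0.03]
tool_rot: [180.0, 0.0, 82.0]
contact_force: [-0.1, 0.0, -0.2]
grip_width: 0.055
```

Run:
```python
from h import *
plan([(.5917,-.3803,.12,82),(.560,-.035,.18,180)],-1,wmax=9.5,rnd=0)
```

```text
[[[-0.0, 0.0, -45.0], [0.0, 0.0, 0.0], -1], [[-0.0, 0.0, -45.0], [0.0, 0.0, 0.0], -1], [[31.0, -7.0, -5.0], [-0.0, 0.0, -8.9], -1], [[31.0, -2.0, -5.0], [-0.0, 0.0, -8.9], -1], [[31.0, 3.0, -5.0], [-0.0, 0.0, -8.9], -1], [[31.0, 7.0, -5.0], [-0.0, 0.0, -8.9], -1], [[29.0, 12.0, -5.0], [-0.0, 0.0, -8.9], -1], [[27.0, 16.0, -5.0], [-0.0, 0.0, -8.9], -1]]
[[[24.0, 20.0, -5.0], [-0.0, 0.0, -8.9], -1], [[21.0, 24.0, -5.0], [-0.0, 0.0, -8.9], -1], [[17.0, 27.0, -5.0], [-0.0, 0.0, -8.9], -1], [[12.0, 29.0, -5.0], [-0.0, 0.0, -8.9], -1], [[8.0, 31.0, -5.0], [-0.0, 0.0, -8.9], -1]]
```

drive_tool:
  increments:
    - [[0,0,-40],[0,0,0],-1]
    - [[0,0,-45],[0,0,0],-1]
    - [[31,-7,-5],[0,0,-8.9],-1]
    - [[31,-2,-5],[0,0,-8.9],-1]
    - [[31,3,-5],[0,0,-8.9],-1]
    - [[31,7,-5],[0,0,-8.9],-1]
    - [[29,12,-5],[0,0,-8.9],-1]
    - [[27,16,-5],[0,0,-8.9],-1]

```text
t: 6.38
tool_pos: [0.5707, -0.1888, 0.146]
tool_rot: [-180.0, -0.1, 137.0]
contact_force: [1.1, -0.3, -1.1]
grip_width: 0.0546
```

drive_tool:
  increments:
    - [[24,20,-5],[0,0,-8.9],-1]
    - [[21,24,-5],[0,0,-8.9],-1]
    - [[17,27,-5],[0,0,-8.9],-1]
    - [[10,22,-5],[0,0,-8.9],-1]
    - [[0,15,0],[0,0,-6],-1]
    - [[0,0,0],[0,0,0],-1]
    - [[0,0,0],[0,0,0],-1]

```text
t: 7.25
tool_pos: [0.5533, -0.0492, 0.1661]
tool_rot: [179.9, -0.2, -180.0]
contact_force: [0.2, -0.5, -0.3]
grip_width: 0.0547
```

Run:
```python
from h import *
plan([(.560,-.035,.115,180)],-1)
c=cap('wrist'); save('w3',c['frame'],1.4); W=cloud(c)
c=cap('side'); save('s3',c['frame'],1.4)
print(rect(W,(0,560,0,420),.05,.065),rect(W,(0,560,0,420),.012,.025))
```

```text
[[[-3.4, 7.0, 25.6], [0.1, -0.1, 0.0], -1], [[-3.4, 7.1, 25.6], [0.1, -0.1, 0.0], -1]]
{'c': array([528.4, -32. ]), 'mean': array([527.3, -32.4,  55.2]), 'L': array([25.1, 71.9], dtype=float32), 'longang': 82.0, 'n': 2703, 'zmed': 55.4} {'c': array([530. , -60.5]), 'mean': array([489.8, -65.4,  18.4]), 'L': array([214.1, 230.1], dtype=float32), 'longang': 0.9, 'n': 61112, 'zmed': 18.4}
```

View pics/w3.png

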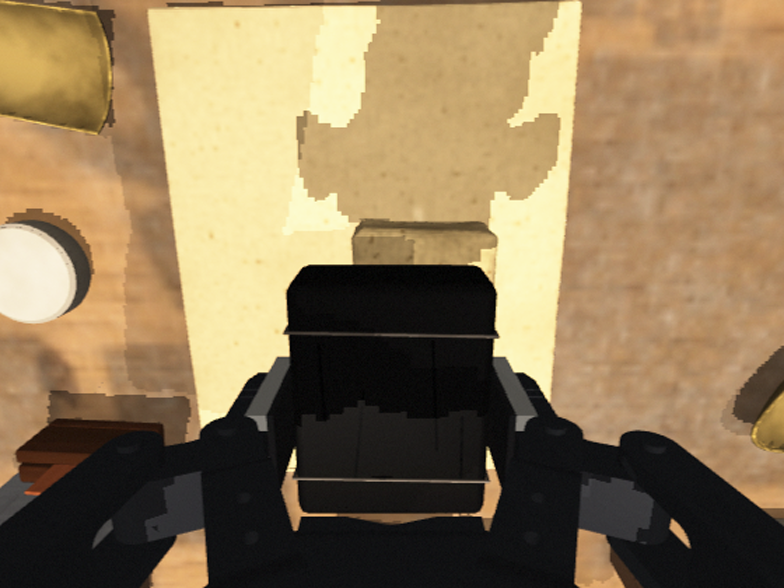

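View pics/s3.png

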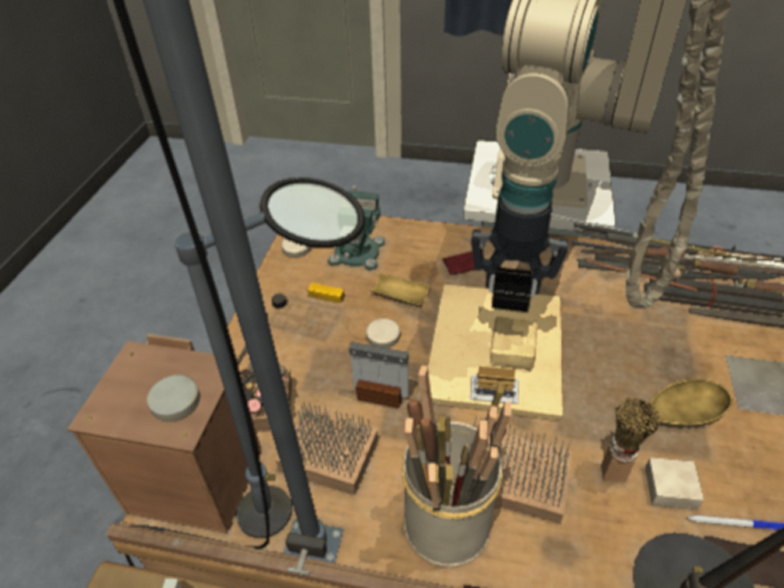

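drive_tool:
  increments:
    - [[-7,15,20],[0,0,0],-1]
    - [[0,0,20],[0,0,0],-1]
    - [[0,0,10],[0,0,0],-1]
    - [[0,0,0],[0,0,0],-1]
    - [[0,0,0],[0,0,0],-1]

```text
t: 7.98
tool_pos: [0.5618, -0.0373, 0.1158]
tool_rot: [179.9, -0.1, 179.6]
contact_force: [-0.0, -0.4, -0.5]
grip_width: 0.055
```

Run:
```python
from h import *
plan([(.561,-.034,.090,-179.5)],-1,vmax=12)
```

```text
[[[0.3, 1.1, 8.6], [0.0, -0.0, -0.3], -1], [[0.3, 1.1, 8.6], [0.0, -0.0, -0.3], -1], [[0.3, 1.1, 8.6], [0.0, -0.0, -0.3], -1]]
```

drive_tool:
  increments:
    - [[0,3,10],[0,0,-0.9],-1]
    - [[0,0,10],[0,0,0],-1]
    - [[0,0,5],[0,0,0],-1]
    - [[0,0,0],[0,0,0],-1]
    - [[0,0,0],[0,0,0],-1]

```text
t: 8.6
tool_pos: [0.5625, -0.0343, 0.0901]
tool_rot: [180.0, 0.0, -179.5]
contact_force: [-0.1, 0.3, -1.4]
grip_width: 0.055
```

drive_tool:
  increments:
    - [[1,0,2],[0,0,0],-1]
    - [[0,0,1],[0,0,0],-1]
    - [[0,0,0],[0,0,0],-1]

```text
t: 8.98
tool_pos: [0.5619, -0.0344, 0.0881]
tool_rot: [180.0, 0.1, -179.5]
contact_force: [-0.3, -0.5, -1.0]
grip_width: 0.0546
```

drive_tool:
  increments:
    - [[0,0,1.5],[0,0,0],-1]
    - [[0,0,1],[0,0,0],-1]
    - [[0,0,0],[0,0,0],-1]

```text
t: 9.35
tool_pos: [0.5622, -0.0344, 0.0881]
tool_rot: [180.0, 0.1, -179.5]
contact_force: [0.2, 0.7, -0.6]
grip_width: 0.0547
```

drive_tool:
  increments:
    - [[0,0,3],[0,0,0],-1]
    - [[0,0,0],[0,0,0],-1]

```text
t: 9.6
tool_pos: [0.563, -0.0346, 0.0885]
tool_rot: [-180.0, 0.2, -179.5]
contact_force: [0.3, 0.2, -1.4]
grip_width: 0.0549
```

drive_tool:
  increments:
    - [[0,0,3],[0,0,0],-1]

```text
t: 9.72
tool_pos: [0.5635, -0.0346, 0.0878]
tool_rot: [-180.0, 0.3, -179.5]
contact_force: [-9.9, 1.0, 28.7]
grip_width: 0.0547
```

drive_tool:
  increments:
    - [[0,0,0],[0,0,0],-1]
    - [[0,0,0],[0,0,0],0.6]
    - [[0,0,0],[0,0,0],1]
    - [[0,0,0],[0,0,0],1]
    - [[0,0,-20],[0,0,0],1]
    - [[0,0,-40],[0,0,0],1]
    - [[0,0,-40],[0,0,0],1]
    - [[0,0,-20],[0,0,0],1]

```text
t: 10.72
tool_pos: [0.5607, -0.0343, 0.206]
tool_rot: [179.9, -0.2, -179.5]
contact_force: [-0.6, 0.1, -0.4]
grip_width: 0.085
```

Run:
```python
from h import *
s=bot.state(); print(s['tool_pos'],s['tool_rot'])
c=cap('wrist'); save('w4',c['frame'],1.4); W=cloud(c)
print('char',rect(W,(150,420,100,420),.075,.095)); 
print('brick',rect(W,(150,420,100,420),.05,.065))
print('board',rect(W,(0,560,0,420),.012,.025))
S=cloud(cap('side'))
print('char side',rect(S,(320,420,200,300),.076,.095),rect(S,(320,420,200,300),.05,.065))
plan([(.471,-.3817,.16,83.8)],1,wmax=9.5,rnd=0)
```

```text
[ 0.5607246  -0.0343169   0.20604344] [ 179.9191755    -0.20610711 -179.46491676]
char {'c': array([562.7, -34.4]), 'mean': array([560.6, -34.4,  83. ]), 'L': array([57.3, 71.8], dtype=float32), 'longang': 0.6, 'n': 7485, 'zmed': 83.1}
brick {'c': array([558.6, -33.4]), 'mean': array([533.6, -25.5,  55.1]), 'L': array([70.2, 79.7], dtype=float32), 'longang': -1.3, 'n': 1679, 'zmed': 55.0}
board {'c': array([546.4, -60.2]), 'mean': array([515.2, -63. ,  18.5]), 'L': array([214.5, 263. ], dtype=float32), 'longang': 0.9, 'n': 58107, 'zmed': 18.4}
char side {'c': array([565.2, -33.8]), 'mean': array([569. , -33.8,  82.3]), 'L': array([56.3, 74.8], dtype=float32), 'longang': 1.1, 'n': 637, 'zmed': 82.5} {'c': array([563.9, -32.7]), 'mean': array([583. , -33.3,  55.3]), 'L': array([69. , 80.9], dtype=float32), 'longang': -1.4, 'n': 258, 'zmed': 54.4}
[[[9.0, -31.0, 4.0], [-0.0, -0.0, 8.8], 1], [[4.0, -32.0, 4.0], [-0.0, -0.0, 8.8], 1], [[-1.0, -33.0, 4.0], [-0.0, -0.0, 8.8], 1], [[-6.0, -32.0, 4.0], [-0.0, -0.0, 8.8], 1], [[-11.0, -31.0, 4.0], [-0.0, -0.0, 8.8], 1], [[-16.0, -29.0, 4.0], [-0.0, -0.0, 8.8], 1], [[-20.0, -26.0, 4.0], [-0.0, -0.0, 8.8], 1], [[-24.0, -23.0, 4.0], [-0.0, -0.0, 8.8], 1]]
[[[-27.0, -19.0, 4.0], [-0.0, -0.0, 8.8], 1], [[-29.0, -14.0, 4.0], [-0.0, -0.0, 8.8], 1], [[-31.0, -10.0, 4.0], [-0.0, -0.0, 8.8], 1]]
```

View pics/w4.png

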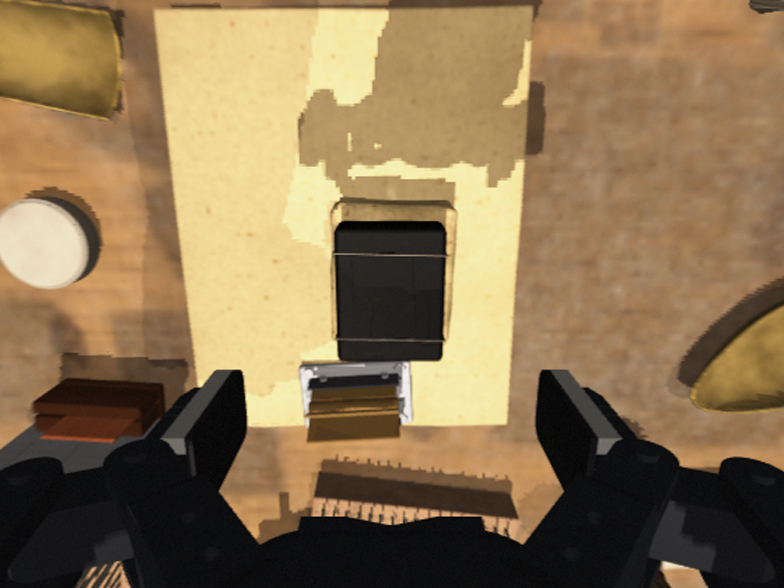

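drive_tool:
  increments:
    - [[9,-31,2],[0,0,8.8],1]
    - [[4,-32,2],[0,0,8.8],1]
    - [[-1,-33,2],[0,0,8.8],1]
    - [[-6,-32,2],[0,0,8.8],1]
    - [[-11,-31,2],[0,0,8.8],1]
    - [[-16,-29,4],[0,0,8.8],1]
    - [[-20,-26,6],[0,0,8.8],1]
    - [[-24,-23,8],[0,0,8.8],1]

```text
t: 11.82
tool_pos: [0.4828, -0.2893, 0.1652]
tool_rot: [-179.4, -0.7, 108.1]
contact_force: [0.8, 0.6, 0.1]
grip_width: 0.0855
```

drive_tool:
  increments:
    - [[-27,-19,8],[0,0,8.8],1]
    - [[-26,-12,8],[0,0,8.8],1]
    - [[-18,-6,4],[0,0,8],1]
    - [[0,0,0],[0,0,0],1]
    - [[0,0,0],[0,0,0],1]

```text
t: 12.45
tool_pos: [0.4537, -0.3668, 0.1352]
tool_rot: [-178.6, -0.8, 81.6]
contact_force: [-0.1, 1.1, -0.2]
grip_width: 0.0851
```

Run:
```python
from h import *
plan([(.471,-.3817,.06,83.8)],1,vmax=30)
c=cap('wrist'); save('w5',c['frame'],1.4); W=cloud(c)
f=c['frame']; hsv=cv2.cvtColor(f,cv2.COLOR_RGB2HSV)
print(rect(W,(150,420,100,420),.014,.028))
```

```text
[[[-4.4, 7.0, 24.8], [-0.5, -0.3, -0.7], 1], [[-4.4, 6.8, 24.9], [-0.5, -0.3, -0.7], 1], [[-4.4, 6.5, 25.0], [-0.5, -0.3, -0.7], 1]]
{'c': array([ 470.8, -381.3]), 'mean': array([ 471.1, -379.4,   19.1]), 'L': array([20.6, 66.2], dtype=float32), 'longang': 83.7, 'n': 2644, 'zmed': 19.2}
```

View pics/w5.png

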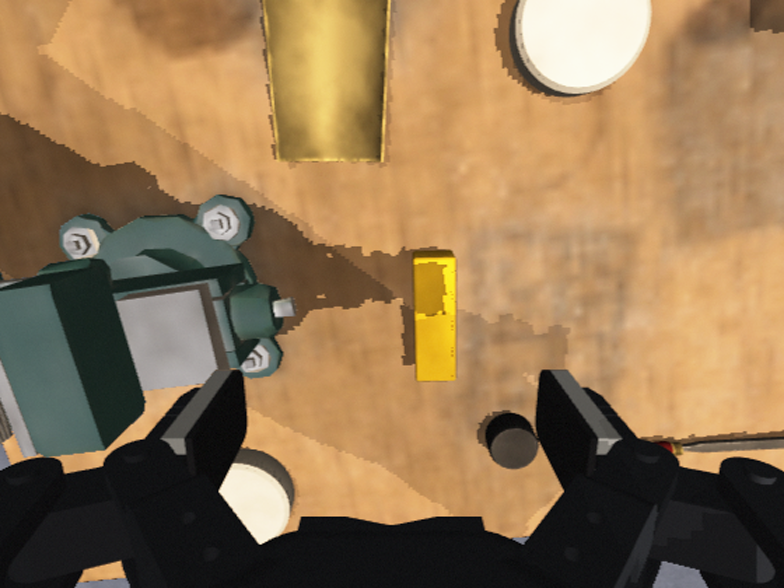

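Run:
```python
from h import *
W=np.load('w1.npy').reshape(-1,3); S=np.load('scene0.npy').reshape(-1,3); D=np.load('side0.npy').reshape(-1,3)
P=np.vstack([W,S,D]); P=P[(P[:,0]>.2)&(P[:,0]<.6)&(P[:,1]<-.3)&(P[:,1]>-.46)]
for lo,hi in((.006,.02),(.02,.04),(.04,.06),(.06,.09),(.09,.15)):
    m=(P[:,2]>lo)&(P[:,2]<hi)&(P[:,0]<.45); Q=P[m]; print(lo,m.sum(),Q[:,0].max() if m.sum() else None, Q[np.argsort(-Q[:,0])[10]] if m.sum()>10 else '')
```

```text
0.006 2582 0.38762899166910125 [ 0.384947  -0.3952591  0.0069194]
0.02 251 0.4012939180140379 [ 0.38601642 -0.37245598  0.03505596]
0.04 1406 0.4140870491818971 [ 0.41031774 -0.35359812  0.04722292]
0.06 1604 0.40201624966851746 [ 0.39956106 -0.36179852  0.06034979]
0.09 1590 0.34598774567894897 [ 0.34447709 -0.32991821  0.09798551]
```

drive_tool:
  increments:
    - [[-13,20,20],[-1.5,-0.9,-2],0.1]
    - [[0,0,25],[0,0,0],0.1]
    - [[0,0,15],[0,0,0],0.1]
    - [[0,0,0],[0,0,0],0.1]
    - [[0,0,0],[0,0,0],0.1]

```text
t: 13.12
tool_pos: [0.4743, -0.3797, 0.0749]
tool_rot: [179.7, 0.2, 84.2]
contact_force: [-0.3, -0.4, 1.0]
grip_width: 0.0468
```

Run:
```python
from h import *
plan([(.471,-.3815,.029,83.8)],0.1,vmax=60)
```

```text
[[[-2.0, -3.3, 45.9], [0.3, 0.2, 0.4], 0.1]]
```

drive_tool:
  increments:
    - [[-2,-4,18],[0.3,0.2,0.4],0.1]
    - [[0,0,16],[0,0,0],0.1]
    - [[0,0,8],[0,0,0],0.1]
    - [[0,0,0],[0,0,0],0.1]
    - [[0,0,0],[0,0,0],0.1]

```text
t: 13.75
tool_pos: [0.4703, -0.3821, 0.031]
tool_rot: [179.9, 0.0, 83.8]
contact_force: [0.2, -1.0, -0.3]
grip_width: 0.0469
```

drive_tool:
  increments:
    - [[0,0,2],[0,0,0],0.1]
    - [[0,0,0],[0,0,0],-1]
    - [[0,0,0],[0,0,0],-1]
    - [[0,0,0],[0,0,0],-1]
    - [[0,0,0],[0,0,0],-1]
  squeeze: 60

```text
t: 14.38
tool_pos: [0.471, -0.3827, 0.0301]
tool_rot: [179.8, 0.1, 83.8]
contact_force: [-0.5, -0.6, -0.3]
grip_width: 0.0195
```

Run:
```python
from h import *
plan([(.471,-.3815,.12,83.8),(.5625,-.0344,.19,180.6)],-1,vmax=45,wmax=9.5,rnd=0)
```

```text
[[[1.0, 0.0, -45.0], [0.1, 0.1, 0.0], -1], [[1.0, 0.0, -45.0], [0.1, 0.1, 0.0], -1], [[32.0, 5.0, -6.0], [-0.0, 0.0, -8.8], -1], [[31.0, 10.0, -6.0], [-0.0, 0.0, -8.8], -1], [[29.0, 14.0, -6.0], [-0.0, 0.0, -8.8], -1], [[27.0, 19.0, -6.0], [-0.0, 0.0, -8.8], -1], [[24.0, 23.0, -6.0], [-0.0, 0.0, -8.8], -1], [[20.0, 26.0, -6.0], [-0.0, 0.0, -8.8], -1]]
[[[16.0, 29.0, -6.0], [-0.0, 0.0, -8.8], -1], [[11.0, 31.0, -6.0], [-0.0, 0.0, -8.8], -1], [[6.0, 32.0, -6.0], [-0.0, 0.0, -8.8], -1], [[1.0, 33.0, -6.0], [-0.0, 0.0, -8.8], -1], [[-4.0, 32.0, -6.0], [-0.0, 0.0, -8.8], -1]]
```

drive_tool:
  increments:
    - [[0,0,-40],[0,0,0],-1]
    - [[0,0,-45],[0,0,0],-1]
    - [[32,5,-10],[0,0,-8.8],-1]
    - [[31,10,-10],[0,0,-8.8],-1]
    - [[29,14,-8],[0,0,-8.8],-1]
    - [[27,19,-6],[0,0,-8.8],-1]
    - [[24,23,-6],[0,0,-8.8],-1]
    - [[20,26,-6],[0,0,-8.8],-1]

```text
t: 15.38
tool_pos: [0.5172, -0.187, 0.1613]
tool_rot: [180.0, -0.2, 138.1]
contact_force: [0.4, -0.3, -2.2]
grip_width: 0.0196
```

drive_tool:
  increments:
    - [[16,29,-6],[0,0,-8.8],-1]
    - [[11,31,-6],[0,0,-8.8],-1]
    - [[6,31,-4],[0,0,-8.8],-1]
    - [[1,22,0],[0,0,-8.8],-1]
    - [[-2,14,0],[0,0,-6],-1]
    - [[0,0,0],[0,0,0],-1]
    - [[0,0,0],[0,0,0],-1]

```text
t: 16.25
tool_pos: [0.5451, -0.0494, 0.1757]
tool_rot: [179.8, -0.4, -179.2]
contact_force: [0.5, -0.2, -2.3]
grip_width: 0.0196
```

Run:
```python
from h import *
plan([(.564,-.0344,.125,-179.4)],-1,vmax=30)
c=cap('wrist'); save('w6',c['frame'],1.4); W=cloud(c)
m=(W[...,2]>.1); print(rect(W,(150,400,100,420),.076,.092))
```

```text
[[[-9.7, 7.3, 25.3], [0.1, -0.2, 0.1], -1], [[-9.6, 7.3, 25.3], [0.1, -0.2, 0.1], -1]]
{'c': array([556.6, -18.3]), 'mean': array([547.4, -18.7,  82.9]), 'L': array([27.1, 62.1], dtype=float32), 'longang': 5.2, 'n': 2612, 'zmed': 83.1}
```

View pics/w6.png

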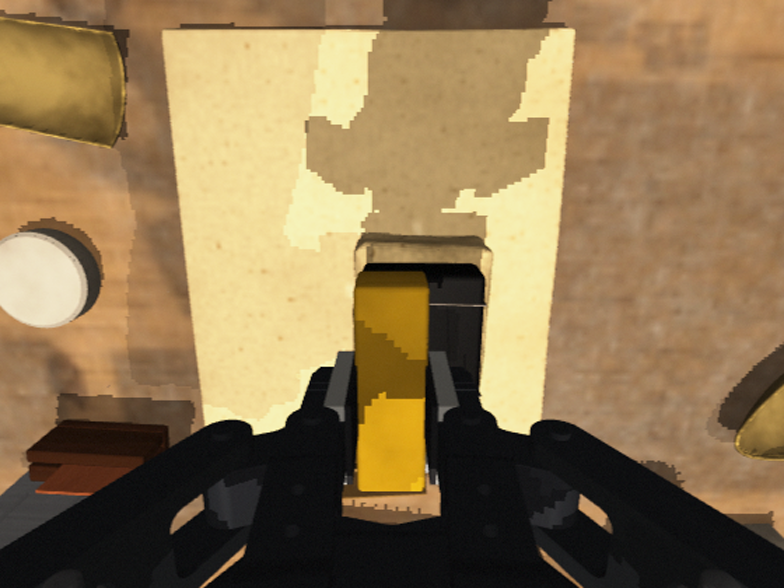

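drive_tool:
  increments:
    - [[-19,15,20],[0,0,0],-1]
    - [[0,0,20],[0,0,0],-1]
    - [[0,0,6],[0,0,0],-1]
    - [[0,0,0],[0,0,0],-1]
    - [[0,0,0],[0,0,0],-1]

```text
t: 16.92
tool_pos: [0.5646, -0.0373, 0.1297]
tool_rot: [179.8, -0.3, -179.7]
contact_force: [0.1, 0.3, -2.4]
grip_width: 0.0195
```

Run:
```python
from h import *
plan([(.564,-.0344,.114,-179.4)],-1,vmax=30)
```

```text
[[[0.5, 2.8, 15.7], [0.2, -0.3, -0.3], -1]]
```

drive_tool:
  increments:
    - [[0,3,8],[0.2,-0.3,-0.3],-1]
    - [[0,0,6],[0,0,0],-1]
    - [[0,0,2],[0,0,0],-1]
    - [[0,0,0],[0,0,0],-1]

```text
t: 17.42
tool_pos: [0.5652, -0.0343, 0.1141]
tool_rot: [-179.9, 0.1, -179.4]
contact_force: [-0.6, 0.2, -1.9]
grip_width: 0.0196
```

drive_tool:
  increments:
    - [[0,0,2],[0,0,0],-1]

```text
t: 17.55
tool_pos: [0.5653, -0.0343, 0.1139]
tool_rot: [-179.9, 0.1, -179.4]
contact_force: [-5.9, 0.6, 17.8]
grip_width: 0.0195
```

drive_tool:
  increments:
    - [[0,0,0],[0,0,0],-1]
    - [[0,0,0],[0,0,0],0.3]
    - [[0,0,0],[0,0,0],0.5]
    - [[0,0,-20],[0,0,0],0.5]
    - [[0,0,-40],[0,0,0],0.5]
    - [[0,0,-30],[0,0,0],1]
    - [[0,0,-10],[0,0,0],1]
    - [[0,0,0],[0,0,0],1]

```text
t: 18.55
tool_pos: [0.566, -0.0344, 0.2167]
tool_rot: [-179.9, 0.2, -179.4]
contact_force: [0.2, -0.4, 0.1]
grip_width: 0.0854
```

Run:
```python
from h import *
c=cap('wrist'); save('w7',c['frame'],1.4); W=cloud(c)
print(rect(W,(150,400,100,420),.095,.115),rect(W,(150,400,100,420),.076,.092))
plan([(.551,-.256,.14,90)],1,vmax=45,wmax=9.5,rnd=0)
```

```text
{'c': array([564.2, -34.2]), 'mean': array([562.3, -34.2, 103. ]), 'L': array([21. , 66.3], dtype=float32), 'longang': 0.7, 'n': 2851, 'zmed': 103.1} {'c': array([562.5, -34.4]), 'mean': array([558.4, -34.5,  83. ]), 'L': array([57.1, 71.2], dtype=float32), 'longang': 0.4, 'n': 4446, 'zmed': 83.1}
[[[2.0, -22.0, 8.0], [0.0, 0.0, 9.1], 1], [[-2.0, -22.0, 8.0], [0.0, 0.0, 9.1], 1], [[-5.0, -22.0, 8.0], [0.0, 0.0, 9.1], 1], [[-9.0, -20.0, 8.0], [0.0, 0.0, 9.1], 1], [[-12.0, -19.0, 8.0], [0.0, 0.0, 9.1], 1], [[-15.0, -17.0, 8.0], [0.0, 0.0, 9.1], 1], [[-17.0, -14.0, 8.0], [0.0, 0.0, 9.1], 1], [[-19.0, -11.0, 8.0], [0.0, 0.0, 9.1], 1]]
[[[-21.0, -8.0, 8.0], [0.0, 0.0, 9.1], 1], [[-22.0, -5.0, 8.0], [0.0, 0.0, 9.1], 1]]
```

View pics/w7.png

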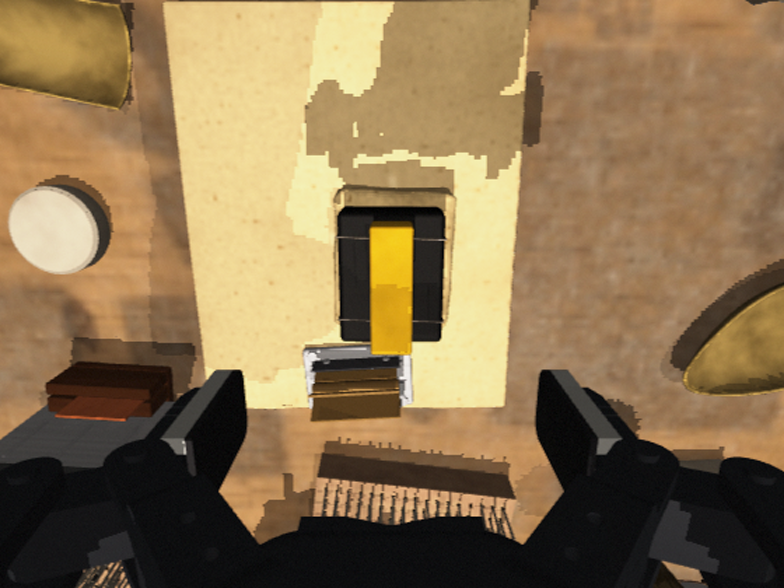

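Charcoal and bar sit centred on the brick (wrist view around (390,280)): bar 1.7 mm from the charcoal centre and parallel to it. Next is the tin, the leftmost one, at (55,229) in this view.

drive_tool:
  increments:
    - [[2,-22,2],[0,0,9.1],1]
    - [[-2,-22,4],[0,0,9.1],1]
    - [[-5,-22,6],[0,0,9.1],1]
    - [[-9,-20,8],[0,0,9.1],1]
    - [[-12,-19,8],[0,0,9.1],1]
    - [[-15,-17,8],[0,0,9.1],1]
    - [[-17,-14,10],[0,0,9.1],1]
    - [[-19,-11,10],[0,0,9.1],1]

```text
t: 19.6
tool_pos: [0.5429, -0.2123, 0.1436]
tool_rot: [-179.1, -0.6, 105.5]
contact_force: [-0.2, 0.2, -0.0]
grip_width: 0.0853
```

drive_tool:
  increments:
    - [[-17,-6,8],[0,0,9.1],1]
    - [[-10,-2,5],[0,0,7],1]
    - [[0,0,0],[0,0,0],1]
    - [[0,0,0],[0,0,0],1]

```text
t: 20.1
tool_pos: [0.5355, -0.2399, 0.1221]
tool_rot: [-178.3, -0.8, 88.9]
contact_force: [0.4, 0.7, 0.4]
grip_width: 0.0854
```

Run:
```python
from h import *
c=cap('wrist'); save('w8',c['frame'],1.4); W=cloud(c)
print(rect(W,(150,400,100,420),.012,.026))
s=bot.state(); print(s['q'].round(1))
plan([(.551,-.256,.06,90)],1,vmax=45,wmax=9.5,rnd=0)
```

```text
{'c': array([ 550.8, -255.3]), 'mean': array([ 550.9, -253.7,   17.1]), 'L': array([57.5, 57.8], dtype=float32), 'longang': 43.9, 'n': 5419, 'zmed': 17.2}
[-30.4  18.9 -14.5  58.4  -0.2  60.7]
[[[-8.0, 9.0, 31.0], [-0.8, -0.4, -0.6], 1], [[-8.0, 8.0, 31.0], [-0.8, -0.4, -0.6], 1]]
```

View pics/w8.png

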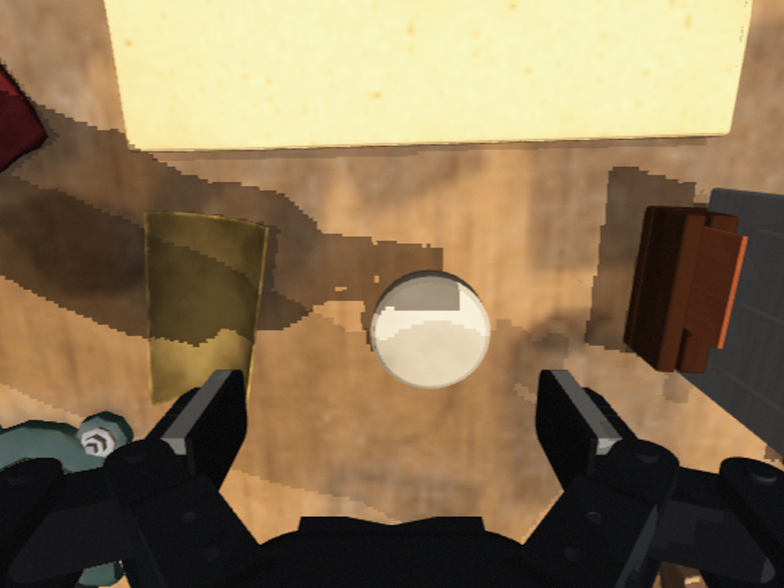

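drive_tool:
  increments:
    - [[-16,16,20],[-1.6,-0.8,-1],1]
    - [[0,0,30],[0,0,0],1]
    - [[0,0,12],[0,0,0],1]
    - [[0,0,0],[0,0,0],1]
    - [[0,0,0],[0,0,0],1]

```text
t: 20.78
tool_pos: [0.5532, -0.2548, 0.0606]
tool_rot: [179.8, 0.2, 90.3]
contact_force: [0.3, 0.1, 0.4]
grip_width: 0.0853
```

Run:
```python
from h import *
plan([(.551,-.2553,.028,90)],1,vmax=60)
```

```text
[[[-0.4, -2.3, 32.6], [0.2, 0.2, 0.3], 1]]
```

drive_tool:
  increments:
    - [[-0.5,-3,16],[0.2,0.2,0.3],1]
    - [[0,0,11],[0,0,0],1]
    - [[0,0,4],[0,0,0],1]
    - [[0,0,0],[0,0,0],1]
    - [[0,0,0],[0,0,0],1]

```text
t: 21.4
tool_pos: [0.551, -0.256, 0.0291]
tool_rot: [179.9, 0.0, 90.0]
contact_force: [0.6, -0.2, -0.1]
grip_width: 0.0853
```

drive_tool:
  increments:
    - [[0,0,2],[0,0,0],1]
    - [[0,0,0],[0,0,0],-1]
    - [[0,0,0],[0,0,0],-1]
    - [[0,0,0],[0,0,0],-1]
    - [[0,0,0],[0,0,0],-1]
  squeeze: 35

```text
t: 22.02
tool_pos: [0.5519, -0.2565, 0.0282]
tool_rot: [179.8, 0.1, 90.0]
contact_force: [-0.4, 0.1, -0.7]
grip_width: 0.0561
```

Run:
```python
from h import *
plan([(.551,-.2553,.08,90),(.561,-.131,.08,90)],-1,vmax=40)
```

```text
[[[0.5, -0.4, -25.9], [0.1, 0.0, 0.0], -1], [[0.6, -0.4, -25.9], [0.1, 0.0, 0.0], -1], [[31.1, 2.5, 0.0], [0.0, 0.0, 0.0], -1], [[31.1, 2.5, 0.0], [0.0, 0.0, 0.0], -1], [[31.1, 2.5, 0.0], [0.0, 0.0, 0.0], -1], [[31.1, 2.5, 0.0], [0.0, 0.0, 0.0], -1]]
```

drive_tool:
  increments:
    - [[0,0,-26],[0,0,0],-1]
    - [[0,0,-28],[0,0,0],-1]
    - [[31,2,0],[0,0,0],-1]
    - [[31,2,0],[0,0,0],-1]
    - [[31,2,0],[0,0,0],-1]
    - [[22,2,0],[0,0,0],-1]
    - [[0,0,0],[0,0,0],-1]
    - [[0,0,0],[0,0,0],-1]

```text
t: 23.02
tool_pos: [0.559, -0.1387, 0.0827]
tool_rot: [179.8, 0.1, 90.0]
contact_force: [-0.4, -0.1, -1.4]
grip_width: 0.0566
```

Run:
```python
from h import *
plan([(.560,-.130,.05,90)],-1,vmax=60)
```

```text
[[[8.8, 0.9, 32.7], [0.2, 0.1, -0.0], -1]]
```

drive_tool:
  increments:
    - [[9,1,14],[0.2,0.1,0],-1]
    - [[0,0,12],[0,0,0],-1]
    - [[0,0,4],[0,0,0],-1]
    - [[0,0,0],[0,0,0],-1]
    - [[0,0,2],[0,0,0],-1]

```text
t: 23.65
tool_pos: [0.5596, -0.1312, 0.0481]
tool_rot: [-179.9, -0.0, 89.8]
contact_force: [-5.1, 1.2, 16.2]
grip_width: 0.0562
```

drive_tool:
  increments:
    - [[0,0,0],[0,0,0],-1]
    - [[0,0,0],[0,0,0],0.7]
    - [[0,0,0],[0,0,0],0.8]
    - [[0,0,0],[0,0,0],1]
    - [[0,0,-20],[0,0,0],1]
    - [[0,0,-40],[0,0,0],1]
    - [[0,0,-20],[0,0,0],1]
    - [[0,0,0],[0,0,0],1]

```text
t: 24.65
tool_pos: [0.56, -0.1315, 0.1303]
tool_rot: [-179.9, -0.0, 89.8]
contact_force: [0.0, 0.2, 0.4]
grip_width: 0.0852
```

Run:
```python
from h import *
c=cap('wrist'); save('w9',c['frame'],1.4); W=cloud(c)
print(rect(W,(100,400,100,420),.032,.046))
b=rect(W,(0,560,0,420),.05,.065); print(b)
# scoop from w1 by colour
W=np.load('w1.npy'); f=np.load('w1f.npy')
from h import *
sc=bot.capture('side'); 
plan([(.445,-.247,.14,84)],1,vmax=45)
```

```text
{'c': array([ 560.1, -130.4]), 'mean': array([ 560. , -129. ,   37.2]), 'L': array([57.4, 57.9], dtype=float32), 'longang': -66.6, 'n': 6257, 'zmed': 37.3}
{'c': array([654.6, -56.1]), 'mean': array([654.6, -54.9,  57.9]), 'L': array([ 9.8, 56.2], dtype=float32), 'longang': -86.6, 'n': 3207, 'zmed': 58.0}
[[[-29.1, -28.3, -2.8], [-0.1, -0.0, 1.4], 1], [[-29.8, -27.6, -2.8], [-0.1, -0.0, 1.4], 1], [[-30.5, -26.8, -2.9], [-0.1, -0.0, 1.4], 1], [[-31.2, -26.0, -2.9], [-0.1, -0.0, 1.4], 1]]
```

View pics/w9.png

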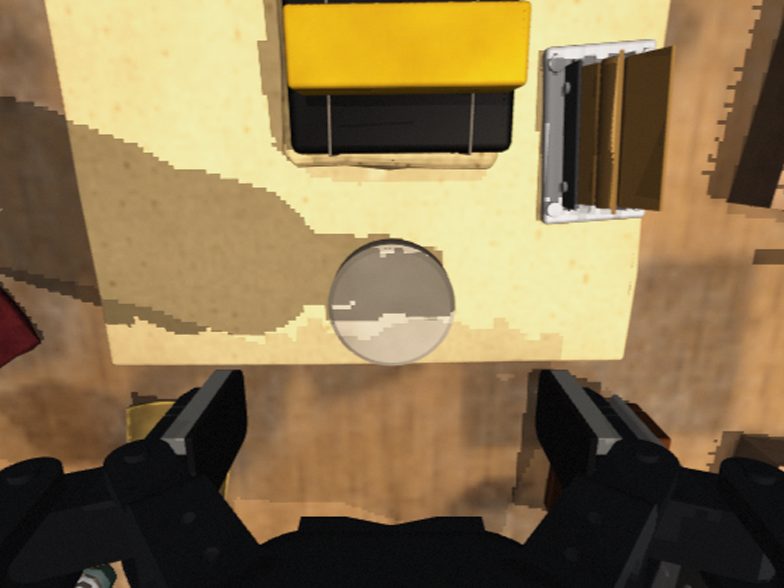

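drive_tool:
  increments:
    - [[-29,-28,0],[0,0,1.4],1]
    - [[-30,-27,0],[0,0,1.4],1]
    - [[-28,-25,0],[0,0,1.4],1]
    - [[-18,-15,0],[0,0,1.4],1]
    - [[0,0,0],[0,0,0],1]
    - [[0,0,0],[0,0,0],1]

```text
t: 25.5
tool_pos: [0.453, -0.2318, 0.1201]
tool_rot: [-179.0, -0.4, 84.1]
contact_force: [-1.0, -0.1, 0.7]
grip_width: 0.0857
```

Run:
```python
from h import *
c=cap('wrist'); save('w10',c['frame'],1.4); W=cloud(c); np.save('w10.npy',W); np.save('w10f.npy',c['frame'])
print(bot.state()['tool_pos'])
m=np.zeros(W.shape[:2],bool); m[120:420,120:420]=1
z=W[...,2]; Q=W[m&(z>.004)&(z<.022)]; Q=Q[(Q[:,0]>.38)&(Q[:,0]<.51)&(Q[:,1]>-.32)&(Q[:,1]<-.18)]
r=cv2.minAreaRect((Q[:,:2]*1000).astype(np.float32)); print(len(Q),r)
for a,b in((.004,.008),(.008,.013),(.013,.02)):
    q=Q[(Q[:,2]>a)&(Q[:,2]<b)]; print(a,len(q),cv2.minAreaRect((q[:,:2]*1000).astype(np.float32)))
```

```text
[ 0.45296114 -0.2315834   0.12005521]
5409 ((426.90283203125, -260.76971435546875), (133.15109252929688, 74.0443115234375), 78.9866943359375)
0.004 2383 ((430.7457580566406, -263.02716064453125), (141.56712341308594, 62.448081970214844), 68.90570831298828)
0.008 1936 ((431.53131103515625, -262.2007751464844), (140.5992431640625, 66.28382873535156), 71.62872314453125)
0.013 1090 ((440.0519714355469, -248.08294677734375), (100.56928253173828, 58.12071228027344), 82.01318359375)
```

View pics/w10.png

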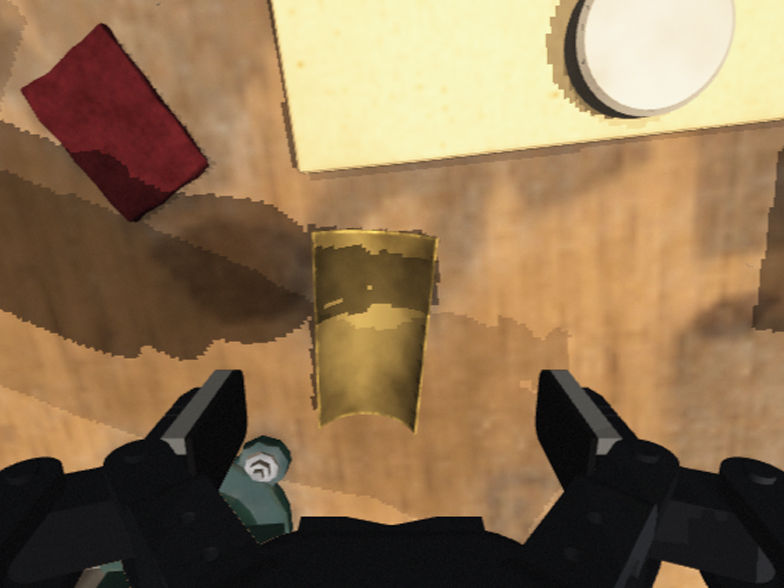

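drive_tool:
  increments:
    - [[-17,11,15],[-1,-0.4,2],1]
    - [[0,0,25],[0,0,0],1]
    - [[0,0,18],[0,0,0],1]
    - [[0,0,0],[0,0,0],1]
    - [[0,0,0],[0,0,0],1]

```text
t: 26.18
tool_pos: [0.4662, -0.2472, 0.0603]
tool_rot: [179.9, -0.0, 82.5]
contact_force: [-0.1, 0.2, 0.7]
grip_width: 0.0856
```

Run:
```python
from h import *
plan([(.440,-.248,.029,82)],1,vmax=60)
```

```text
[[[-4.2, -26.0, 31.3], [0.1, -0.0, 0.5], 1]]
```

drive_tool:
  increments:
    - [[-2,-13,0],[0,0,0.3],1]
    - [[-2,-13,0],[0,0,0.2],1]
    - [[0,0,12],[0,0,0],1]
    - [[0,0,0],[0,0,0],1]
    - [[0,0,0],[0,0,0],1]

```text
t: 26.8
tool_pos: [0.4389, -0.2483, 0.0494]
tool_rot: [179.7, 0.1, 82.0]
contact_force: [0.2, 0.6, -0.9]
grip_width: 0.0853
```

Run:
```python
from h import *
plan([(.440,-.248,.028,82)],1,vmax=60)
```

```text
[[[0.5, 1.0, 21.4], [0.3, 0.1, -0.0], 1]]
```

drive_tool:
  increments:
    - [[0,1,12],[0.3,0.1,0],1]
    - [[0,0,7],[0,0,0],1]
    - [[0,0,3],[0,0,0],1]
    - [[0,0,0],[0,0,0],1]
    - [[0,0,0],[0,0,0],-1]
    - [[0,0,0],[0,0,0],-1]
    - [[0,0,0],[0,0,0],-1]
    - [[0,0,0],[0,0,0],-1]
  squeeze: 35

```text
t: 27.8
tool_pos: [0.4409, -0.2488, 0.0263]
tool_rot: [180.0, 0.0, 82.0]
contact_force: [-0.2, -0.0, -0.1]
grip_width: 0.0521
```

Run:
```python
from h import *
plan([(.440,-.248,.11,82),(.458,-.034,.11,90)],-1,vmax=40)
```

```text
[[[0.2, -0.3, -27.9], [0.0, 0.0, -0.0], -1], [[0.2, -0.3, -27.9], [0.0, 0.0, -0.0], -1], [[0.2, -0.3, -27.9], [0.0, 0.0, -0.0], -1], [[35.7, -2.0, -0.0], [0.0, 0.0, -1.3], -1], [[35.8, -1.2, -0.0], [0.0, 0.0, -1.3], -1], [[35.8, -0.3, -0.0], [0.0, 0.0, -1.3], -1], [[35.8, 0.5, 0.0], [0.0, 0.0, -1.3], -1], [[35.8, 1.3, 0.0], [0.0, 0.0, -1.3], -1]]
[[[35.7, 2.2, 0.0], [0.0, 0.0, -1.3], -1]]
```

drive_tool:
  increments:
    - [[0,0,-15],[0,0,0],-1]
    - [[0,0,-28],[0,0,0],-1]
    - [[0,0,-28],[0,0,0],-1]
    - [[0,0,-10],[0,0,0],-1]
    - [[0,0,0],[0,0,0],-1]

```text
t: 28.42
tool_pos: [0.441, -0.2488, 0.1119]
tool_rot: [179.9, 0.0, 82.0]
contact_force: [-0.4, -0.1, -1.6]
grip_width: 0.0518
```

Run:
```python
from h import *
print(bot.state()['tool_pos'])
c=cap('wrist'); save('w11',c['frame'],1.4)
```

```text
[ 0.44098532 -0.24884604  0.11189966]
```

View pics/w11.png

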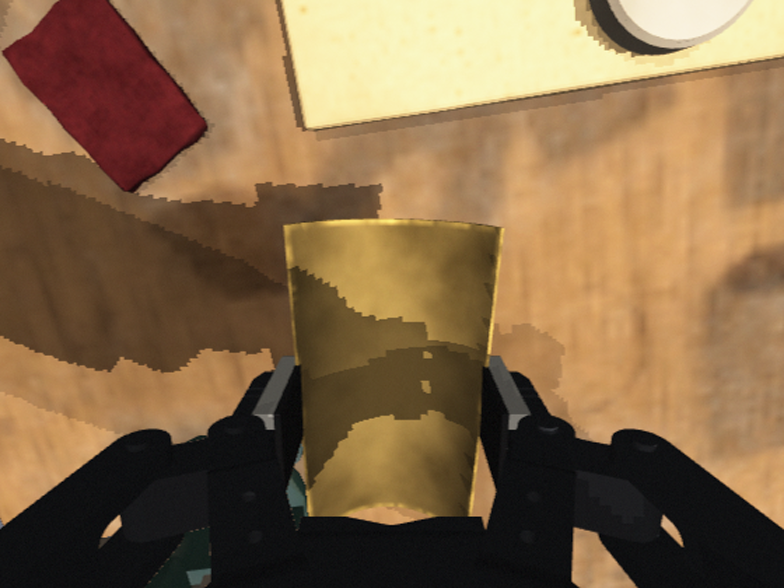

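drive_tool:
  increments:
    - [[36,-2,0],[0,0,-1.3],-1]
    - [[36,-1,0],[0,0,-1.3],-1]
    - [[36,0,0],[0,0,-1.3],-1]
    - [[20,1,0],[0,0,-1.3],-1]
    - [[0,0,0],[0,0,-1],-1]
    - [[0,0,0],[0,0,0],-1]

```text
t: 29.22
tool_pos: [0.4488, -0.1168, 0.105]
tool_rot: [-179.5, -0.2, 88.3]
contact_force: [0.1, 0.2, -1.1]
grip_width: 0.0518
```

Run:
```python
from h import *
print(bot.state()['tool_pos'])
c=cap('side'); save('s12',c['frame'],1.4); np.save('s12.npy',cloud(c))
c=cap('scene'); save('c12',c['frame'],1.4); np.save('c12.npy',cloud(c))
```

```text
[ 0.44882128 -0.11679234  0.10503112]
```

View pics/s12.png

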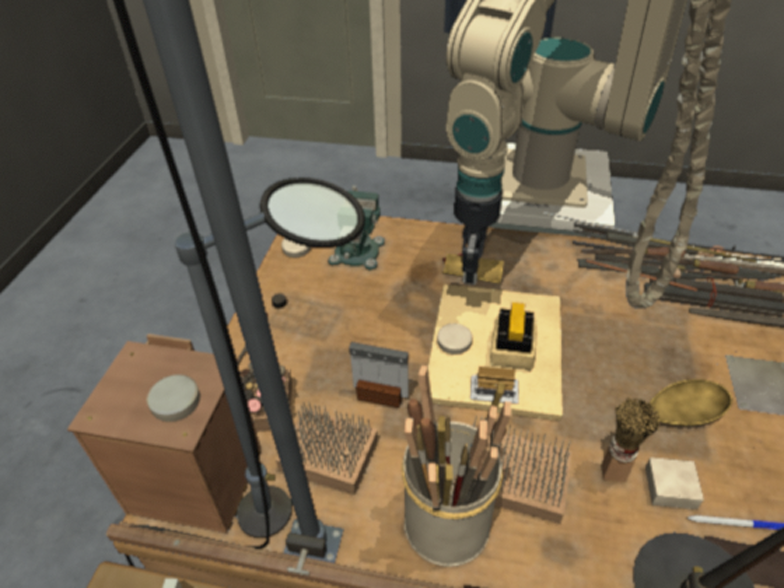

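View pics/c12.png

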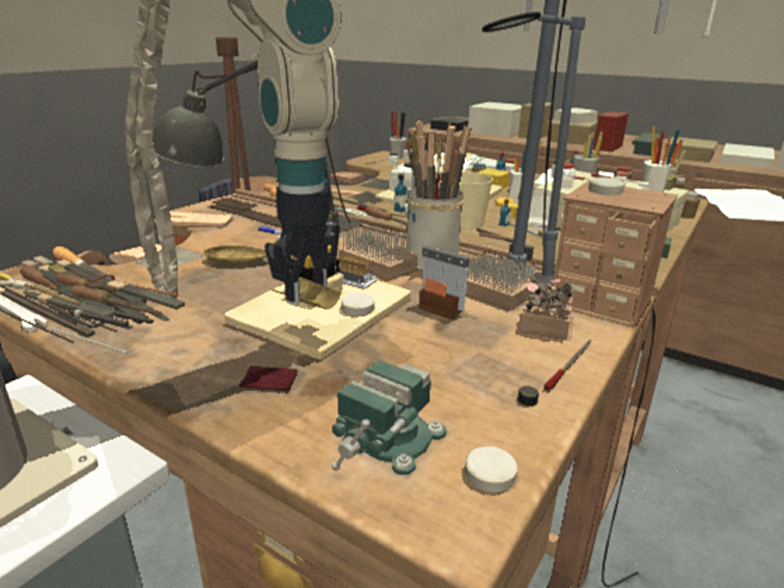

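Run:
```python
from h import *
S=np.load('s12.npy')
for u,v in((446,43),(470,10),(475,50),(462,75),(460,90),(440,90),(500,20),(490,60),(515,3),(350,30),(360,60)): print(u,v,S[v,u].round(3))
P=S.reshape(-1,3); m=(P[:,1]>.04)&(P[:,2]>.3)&(P[:,0]<.35)&(P[:,0]>-.3)&(P[:,1]<.3); Q=P[m]; print(len(Q),Q.max(0),Q.min(0))
C=np.load('c12.npy').reshape(-1,3); P=np.vstack([C,S.reshape(-1,3)]); m=(P[:,0]>.3)&(P[:,0]<.55)&(P[:,1]>.03)&(P[:,1]<.3)&(P[:,2]>.08); Q=P[m]
for z in np.arange(.1,.9,.1):
    q=Q[(Q[:,2]>z)&(Q[:,2]<z+.1)]
    if len(q): print(z,len(q),q.min(0).round(3),q.max(0).round(3))
```

```text
446 43 [0.129 0.105 0.338]
470 10 [0.15  0.137 0.426]
475 50 [0.057 0.193 0.294]
462 75 [0.132 0.162 0.258]
460 90 [0.112 0.172 0.205]
440 90 [0.116 0.121 0.203]
500 20 [0.462 0.127 0.518]
490 60 [0.441 0.137 0.439]
515 3 [0.466 0.141 0.547]
350 30 [ 0.487 -0.117  0.497]
360 60 [ 0.504 -0.094  0.452]
2350 [0.16467661 0.20385929 0.45231248] [-0.03290211  0.04028189  0.30000996]
0.1 1593 [0.392 0.141 0.1  ] [0.421 0.222 0.2  ]
0.2 1846 [0.392 0.144 0.2  ] [0.421 0.22  0.3  ]
0.30000000000000004 1936 [0.393 0.141 0.3  ] [0.435 0.208 0.4  ]
0.4 2299 [0.411 0.119 0.4  ] [0.458 0.184 0.5  ]
0.5 772 [0.437 0.109 0.5  ] [0.472 0.161 0.552]
```

drive_tool:
  increments:
    - [[30,4,0],[-0.4,0,-1],-1]
    - [[30,4,0],[0,0,-0.7],-1]
    - [[16,2,0],[0,0,0],-1]
    - [[0,0,0],[0,0,0],-1]
    - [[0,0,0],[0,0,0],-1]

```text
t: 29.95
tool_pos: [0.462, -0.044, 0.1056]
tool_rot: [-180.0, -0.1, 89.5]
contact_force: [0.6, -0.3, -0.7]
grip_width: 0.0515
```

Run:
```python
from h import *
plan([(.458,-.035,.06,90)],-1,vmax=60)
```

```text
[[[8.9, -4.0, 45.6], [-0.0, -0.1, -0.5], -1]]
```

drive_tool:
  increments:
    - [[9,-4,18],[0,0,-0.5],-1]
    - [[0,0,18],[0,0,0],-1]
    - [[0,0,10],[0,0,0],-1]
    - [[0,0,0],[0,0,0],-1]
    - [[0,0,0],[0,0,0],-1]

```text
t: 30.58
tool_pos: [0.4595, -0.0385, 0.0595]
tool_rot: [179.9, 0.1, 89.8]
contact_force: [0.2, 0.7, -0.5]
grip_width: 0.0518
```

drive_tool:
  increments:
    - [[3,-1,8],[0,0,0],-1]
    - [[0,0,4],[0,0,0],-1]
    - [[0,0,0],[0,0,0],-1]
    - [[0,0,3],[0,0,0],-1]

```text
t: 31.08
tool_pos: [0.46, -0.0357, 0.0459]
tool_rot: [179.7, 0.1, 89.8]
contact_force: [-8.3, 0.9, 31.4]
grip_width: 0.0518
```

drive_tool:
  increments:
    - [[0,0,0],[0,0,0],-1]
    - [[0,0,0],[0,0,0],0.5]
    - [[0,0,0],[0,0,0],0.5]
    - [[0,0,0],[0,0,0],0.5]
    - [[0,0,-15],[0,0,0],0.5]
    - [[0,0,-30],[0,0,0],0.5]
    - [[0,0,-35],[0,0,0],0.5]
    - [[0,0,-25],[0,0,0],0.5]

```text
t: 32.08
tool_pos: [0.4581, -0.0351, 0.1547]
tool_rot: [179.9, 0.1, 89.8]
contact_force: [0.3, 0.0, -0.0]
grip_width: 0.0643
```

Run:
```python
from h import *
c=cap('wrist'); save('w13',c['frame'],1.4); W=cloud(c); print(toolT()[:3,3])
z=W[...,2]
for a,b in((.024,.04),(.032,.04)):
    Q=W[(z>a)&(z<b)]; Q=Q[(Q[:,0]>.41)&(Q[:,0]<.505)&(Q[:,1]>-.1)&(Q[:,1]<.04)]
    print(len(Q),cv2.minAreaRect((Q[:,:2]*1000).astype(np.float32)))
Q=W[(z>.05)&(z<.065)]; Q=Q[(Q[:,0]>.5)&(Q[:,0]<.62)&(Q[:,1]>-.1)&(Q[:,1]<.04)]; print(len(Q),cv2.minAreaRect((Q[:,:2]*1000).astype(np.float32)))
```

```text
[ 0.46029251 -0.03556502  0.15787696]
5068 ((460.9145812988281, -35.28675079345703), (100.32575225830078, 58.2454948425293), 88.97240447998047)
1348 ((461.012939453125, -35.46393585205078), (99.78174591064453, 58.25140380859375), 89.09229278564453)
3773 ((559.7076416015625, -32.87145233154297), (69.26785278320312, 81.72521209716797), 88.93737030029297)
```

View pics/w13.png

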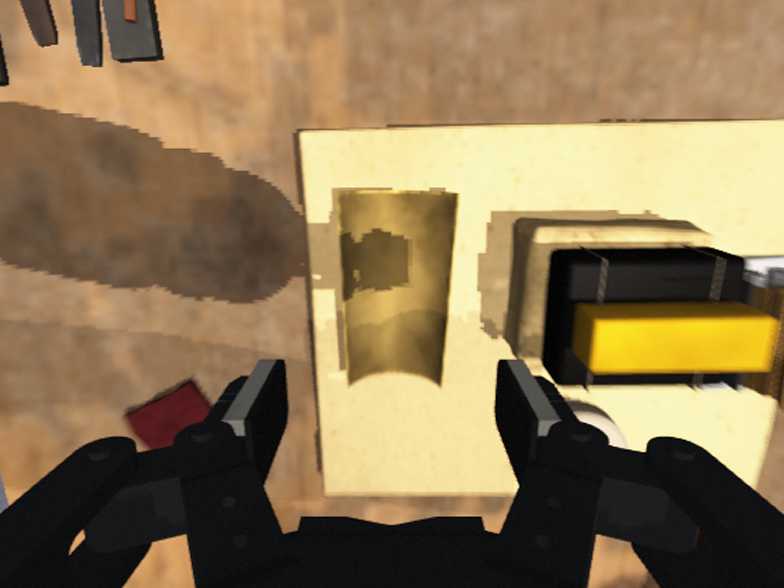

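Run:
```python
from h import *
plan([(.66,-.235,.22,87.2)],1,vmax=42)
```

```text
[[[-28.4, 28.7, -8.6], [0.1, 0.0, 0.4], 1], [[-28.2, 28.9, -8.7], [0.1, 0.0, 0.4], 1], [[-28.0, 29.0, -8.7], [0.1, 0.0, 0.4], 1], [[-27.8, 29.2, -8.7], [0.1, 0.0, 0.4], 1], [[-27.6, 29.4, -8.8], [0.1, 0.0, 0.4], 1], [[-27.4, 29.6, -8.8], [0.1, 0.0, 0.4], 1], [[-27.3, 29.7, -8.8], [0.1, 0.0, 0.4], 1]]
```

drive_tool:
  increments:
    - [[-28,28,-20],[0,0,0.4],1]
    - [[-28,28,-15],[0,0,0.4],1]
    - [[-28,29,-10],[0,0,0.4],1]
    - [[-28,29,-8],[0,0,0.4],1]
    - [[-28,29,-5],[0,0,0.4],1]
    - [[-26,26,0],[0,0,0.4],1]
    - [[-16,16,0],[0,0,0.4],1]
    - [[0,0,0],[0,0,0],1]

```text
t: 33.12
tool_pos: [0.6454, -0.2272, 0.2263]
tool_rot: [179.2, 0.2, 87.0]
contact_force: [-0.5, 0.3, -0.0]
grip_width: 0.0856
```

Run:
```python
from h import *
c=cap('wrist'); save('w14',c['frame'],1.4); W=cloud(c); print(toolT()[:3,3],bot.state()['tool_rot'])
z=W[...,2]
for a,b in((.085,.125),(.107,.125)):
    Q=W[(z>a)&(z<b)]; Q=Q[(Q[:,0]>.63)&(Q[:,0]<.72)&(Q[:,1]>-.3)&(Q[:,1]<-.17)]
    print(len(Q),cv2.minAreaRect((Q[:,:2]*1000).astype(np.float32)),np.median(Q[:,2]))
```

```text
[ 0.64476206 -0.22642096  0.22621912] [1.79265862e+02 1.67793383e-01 8.69972024e+01]
2543 ((676.6436767578125, -232.6260986328125), (89.85397338867188, 14.015920639038086), 86.91175842285156) 0.11091502248627647
2296 ((676.8984375, -232.6389923095703), (89.85049438476562, 13.352370262145996), 87.05965423583984) 0.11102653023027799
```

View pics/w14.png

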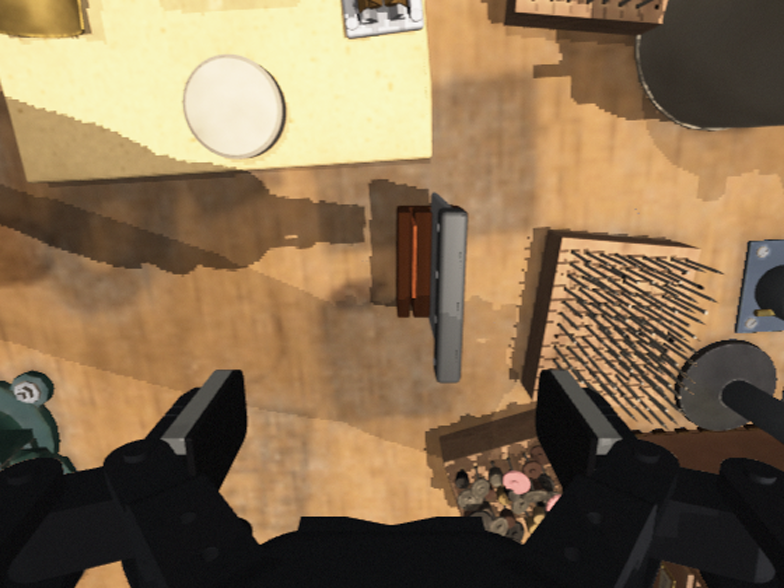

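Run:
```python
from h import *
P=np.vstack([np.load('scene0.npy').reshape(-1,3),np.load('side0.npy').reshape(-1,3)])
Q=P[(P[:,2]>.42)&(P[:,2]<.55)&(P[:,0]>.6)&(P[:,0]<.9)&(P[:,1]>-.45)&(P[:,1]<-.1)]
print(len(Q)); 
for p in (0,1,5): print(np.percentile(Q,p,axis=0).round(3),np.percentile(Q,100-p,axis=0).round(3))
Sa=np.load('s12.npy'); 
P=Sa.reshape(-1,3); Q=P[(abs(P[:,1]+.117)<.12)&(P[:,0]>.3)&(P[:,0]<.62)&(P[:,2]>.2)]
for z in np.arange(.2,.9,.05):
    q=Q[(Q[:,2]>z)&(Q[:,2]<z+.05)]
    if len(q): print(z.round(2),len(q),np.percentile(q,99,axis=0).round(3),np.percentile(q,1,axis=0).round(3))
print(bot.state()['q'].round(1))
```

```text
3746
[ 0.782 -0.347  0.421] [ 0.9   -0.2    0.486]
[ 0.786 -0.34   0.442] [ 0.897 -0.203  0.485]
[ 0.792 -0.328  0.46 ] [ 0.892 -0.21   0.482]
0.2 565 [ 0.49 -0.08  0.25] [ 0.457 -0.152  0.202]
0.25 670 [ 0.488 -0.081  0.298] [ 0.449 -0.151  0.251]
0.3 687 [ 0.5   -0.081  0.35 ] [ 0.439 -0.158  0.301]
0.35 1187 [ 0.503 -0.066  0.399] [ 0.436 -0.167  0.351]
0.4 1253 [ 0.502 -0.069  0.449] [ 0.437 -0.164  0.401]
0.45 1822 [ 0.509 -0.054  0.5  ] [ 0.412 -0.17   0.451]
0.5 1634 [ 0.495 -0.05   0.535] [ 0.398 -0.163  0.5  ]
[-24.8  22.1   3.5  70.6   0.1  68.2]
```

drive_tool:
  increments:
    - [[-5,18,15],[-0.8,0,0],0.1]
    - [[-3,14,20],[0,0,0],0.1]
    - [[0,0,20],[0,0,0],0.1]
    - [[0,0,0],[0,0,0],0.1]
    - [[0,0,0],[0,0,0],0.1]

```text
t: 33.8
tool_pos: [0.6783, -0.2337, 0.1664]
tool_rot: [178.6, 0.0, 87.2]
contact_force: [-0.3, -0.3, 0.4]
grip_width: 0.0473
```

Run:
```python
from h import *
plan([(.6768,-.2326,.109,87)],1,vmax=60)
```

```text
[[[1.1, -2.9, 57.3], [1.4, 0.0, 0.2], 1]]
```

drive_tool:
  increments:
    - [[1,-2.5,20],[1.4,0,0.2],0.1]
    - [[0,0,20],[0,0,0],0.1]
    - [[0,0,12],[0,0,0],0.1]
    - [[0,0,0],[0,0,0],0.1]
    - [[0,0,0],[0,0,0],0.1]

```text
t: 34.42
tool_pos: [0.6762, -0.2324, 0.1108]
tool_rot: [-179.9, 0.0, 86.9]
contact_force: [-0.0, -0.5, -0.4]
grip_width: 0.047
```

Run:
```python
from h import *
s=bot.state();print(s['tool_pos'],s['tool_rot'])
plan([(.6768,-.2326,.108,87)],1,vmax=60)
```

```text
[ 0.67620553 -0.23237707  0.11084877] [-1.79879858e+02  4.17505272e-02  8.69489178e+01]
[[[-0.2, 0.6, 2.8], [-0.1, 0.0, -0.1], 1]]
```

drive_tool:
  increments:
    - [[0,0.6,3],[0,0,0],0.1]
    - [[0,0,0],[0,0,0],-0.6]
    - [[0,0,0],[0,0,0],-1]
    - [[0,0,0],[0,0,0],-1]
    - [[0,0,0],[0,0,0],-1]
    - [[0,0,0],[0,0,0],-1]
  squeeze: 100

```text
t: 35.17
tool_pos: [0.6778, -0.233, 0.1097]
tool_rot: [180.0, 0.1, 86.9]
contact_force: [0.4, 0.1, 0.9]
grip_width: 0.0111
```

drive_tool:
  increments:
    - [[0,0,-10],[0,0,0],-1]
    - [[0,0,-20],[0,0,0],-1]
    - [[0,0,-25],[0,0,0],-1]
    - [[0,0,-25],[0,0,0],-1]
    - [[0,0,-10],[0,0,0],-1]
    - [[0,0,0],[0,0,0],-1]
    - [[0,0,0],[0,0,0],-1]

```text
t: 36.05
tool_pos: [0.6781, -0.2329, 0.2072]
tool_rot: [179.8, 0.2, 86.9]
contact_force: [1.0, 0.6, -1.6]
grip_width: 0.0119
```

Run:
```python
from h import *
s=bot.state();print(s['tool_pos'],s['tool_rot'])
for n in ('scene','side','wrist'):
    c=cap(n); save(n+'15',c['frame'],1.4); np.save(n+'15.npy',cloud(c)); np.save(n+'15f.npy',c['frame'])
plan([(.648,-.150,.2,94)],-1,vmax=30)
```

```text
[ 0.67814102 -0.23289524  0.20722686] [1.79809586e+02 1.64119412e-01 8.69469982e+01]
[[[27.0, -11.4, 2.1], [0.0, 0.0, -2.4], -1], [[27.5, -10.3, 2.1], [0.0, 0.0, -2.4], -1], [[27.9, -9.2, 2.2], [0.0, 0.0, -2.4], -1]]
```

View pics/wrist15.png

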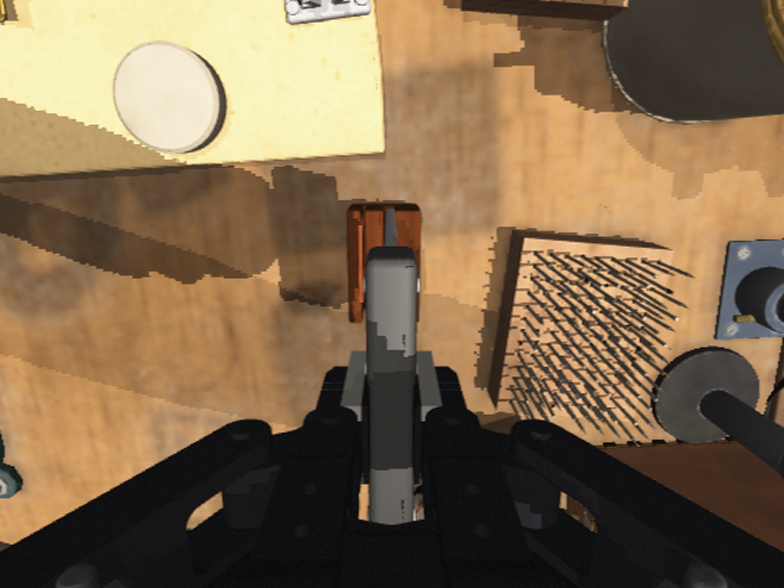

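View pics/scene15.png

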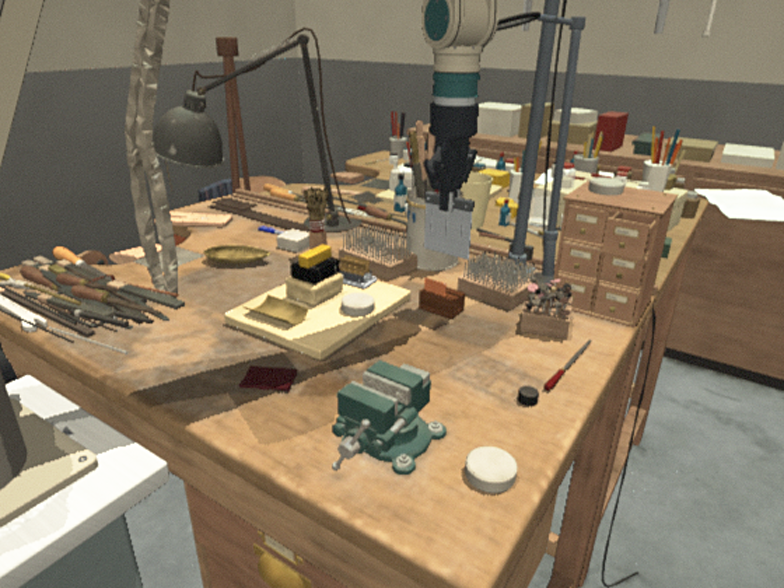

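drive_tool:
  increments:
    - [[27,-11,-2],[0,0,-2.4],-1]
    - [[28,-10,-2],[0,0,-2.4],-1]
    - [[22,-7,0],[0,0,-2.2],-1]
    - [[0,0,0],[0,0,0],-1]
    - [[0,0,0],[0,0,0],-1]

```text
t: 36.83
tool_pos: [0.6486, -0.1535, 0.206]
tool_rot: [-179.8, 0.1, 94.1]
contact_force: [0.3, 0.6, -2.1]
grip_width: 0.0112
```

Run:
```python
from h import *
s=bot.state();print(s['tool_pos'],s['tool_rot'])
c=cap('wrist'); save('w16',c['frame'],1.4); W=cloud(c); np.save('w16.npy',W); np.save('w16f.npy',c['frame'])
for nm,A in(('w16',W),('w1',np.load('w1.npy'))):
    P=A.reshape(-1,3); P=P[(P[:,0]>.62)&(P[:,0]<.68)&(P[:,1]>-.11)&(P[:,1]<-.01)&(P[:,2]<.08)]
    # rotate by clip yaw 3.7
    for z in np.arange(.022,.066,.004):
        q=P[(P[:,2]>z)&(P[:,2]<z+.004)&(abs(P[:,1]+.057)<.015)]
        if len(q)>3:
            x=q[:,0]+ (q[:,1]+.057)*np.tan(np.radians(3.7))
            print(nm,round(z,3),len(q),np.round(np.percentile(x,[1,25,50,75,99])*1000,1))
```

```text
[ 0.64863591 -0.15345452  0.20600105] [-1.79794415e+02  6.21164728e-02  9.41253261e+01]
w16 0.022 631 [627.  630.2 633.5 669.  672.4]
w16 0.026 94 [627.9 630.3 650.  668.  671.1]
w16 0.03 9 [636.  636.  636.  663.4 663.4]
w16 0.034 160 [636.  636.8 637.6 662.6 663.4]
w16 0.038 321 [634.6 636.9 639.1 663.4 664.8]
w16 0.042 50 [634.7 639.1 639.2 639.3 664.4]
w16 0.046 156 [647.8 648.6 650.1 650.7 651.6]
w16 0.05 227 [645.7 647.1 651.3 652.2 653.6]
w16 0.054 234 [644.1 645.1 652.9 654.  655.3]
w16 0.058 245 [642.2 643.5 654.7 655.8 657.2]
w16 0.062 358 [640.  641.  642.7 657.7 659.1]
w1 0.022 305 [626.  629.2 632.6 668.7 671.9]
w1 0.026 57 [627.7 630.8 633.7 667.8 671.1]
w1 0.03 9 [633.5 633.6 633.7 633.8 633.8]
w1 0.034 46 [633.6 635.9 636.2 636.8 637.7]
w1 0.038 138 [633.7 634.9 637.5 663.  664.3]
w1 0.042 95 [633.7 638.8 639.5 640.4 663.5]
w1 0.046 114 [640.3 641.2 648.4 650.  651.5]
w1 0.05 111 [645.9 647.1 651.1 651.9 653.2]
w1 0.054 118 [643.6 645.2 653.  653.8 655. ]
w1 0.058 123 [641.7 643.3 654.7 655.5 656.4]
w1 0.062 159 [639.5 640.8 656.3 657.3 658.6]
```

View pics/w16.png

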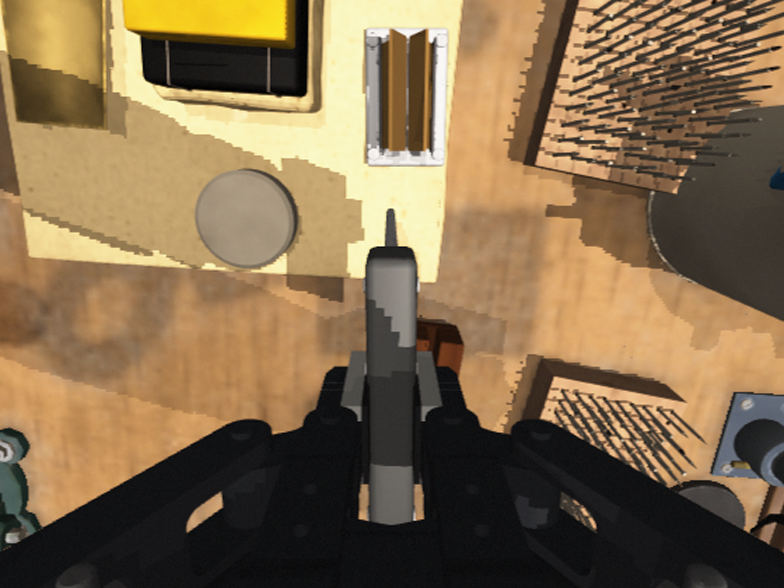

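Run:
```python
from h import *
for n in('w16','w1'):
    W=np.load(n+'.npy'); P=W.reshape(-1,3)
    P=P[(P[:,0]>.61)&(P[:,0]<.69)&(P[:,1]>-.12)&(P[:,1]<.0)&(P[:,2]<.08)]
    for a,b in((.05,.08),(.062,.08),(.024,.03)):
        q=P[(P[:,2]>a)&(P[:,2]<b)]; print(n,a,len(q),cv2.minAreaRect((q[:,:2]*1000).astype(np.float32)),np.percentile(q[:,2],[50,95,99.5]).round(4))
    q=P[P[:,2]>.062]
    for s in(-1,1):
        r=q[(q[:,0]-.6493)*s>0]; p=np.polyfit(r[:,1],r[:,0],1); print('lip ang',s,np.degrees(np.arctan(-p[0])),np.polyval(p,-.057))
# shield in w16: strip top pts & plate
W=np.load('w16.npy'); P=W.reshape(-1,3); q=P[(P[:,2]>.19)&(P[:,2]<.225)&(abs(P[:,0]-.6486)<.02)&(P[:,1]>-.2)&(P[:,1]<-.08)]
print(len(q),cv2.minAreaRect((q[:,:2]*1000).astype(np.float32)),np.percentile(q[:,2],[5,50,95]))
S=np.load('side15.npy').reshape(-1,3); q=S[(abs(S[:,0]-.678)<.03)&(S[:,1]>-.3)&(S[:,1]<-.17)&(S[:,2]>.08)&(S[:,2]<.22)]
print(len(q)); 
for a in np.arange(.1,.22,.02):
    r=q[abs(q[:,2]-a)<.01]; 
    if len(r): print(a,np.median(r[:,0]),r[:,1].min(),r[:,1].max(),len(r))
```

```text
w16 0.05 1993 ((649.538330078125, -56.43372344970703), (19.044599533081055, 55.60800552368164), 4.131939888000488) [0.0591 0.0646 0.0654]
w16 0.062 665 ((649.5365600585938, -56.41177749633789), (19.042564392089844, 55.47690200805664), 4.126891136169434) [0.0637 0.0649 0.0657]
w16 0.024 2051 ((649.568603515625, -56.6839485168457), (45.697513580322266, 73.01522827148438), 4.146905899047852) [0.0253 0.0276 0.029 ]
lip ang -1 3.958982609204808 0.6411043283531248
lip ang 1 3.9339239326740794 0.6577609297611321
w1 0.05 973 ((649.0753784179688, -57.15617370605469), (19.481182098388672, 56.4588623046875), 4.123580455780029) [0.0589 0.0645 0.0657]
w1 0.062 305 ((649.0792236328125, -57.20873260498047), (19.481182098388672, 55.33653259277344), 4.123580455780029) [0.0636 0.0654 0.0663]
w1 0.024 1047 ((648.8436889648438, -57.5650520324707), (45.52287292480469, 73.81616973876953), 3.6784138679504395) [0.0254 0.0284 0.0298]
lip ang -1 4.085323214198588 0.640607037674963
lip ang 1 3.813053788649482 0.6571751779366727
9953 ((646.8888549804688, -149.44442749023438), (82.0058822631836, 38.224609375), 78.39535522460938) [0.19684747 0.20744302 0.22026425]
1480
0.1 0.6803627629632761 -0.27462651384473447 -0.1875719629742718 33
0.12000000000000001 0.6804431604236874 -0.2765522817765459 -0.18721772321853603 281
0.14 0.6807010295050567 -0.2757271717060532 -0.18697833195170777 271
0.16000000000000003 0.6806662345202217 -0.27620616820079336 -0.18699317678105143 302
0.18000000000000002 0.6812681252092432 -0.27659375705091915 -0.1867111289969901 218
0.2 0.6853018643202888 -0.27628037259627947 -0.1868721932781609 348
```

drive_tool:
  increments:
    - [[28,2,0],[0,0,0],-1]
    - [[30,2,0],[0,0,0],-1]
    - [[22,1,0],[0,0,0],-1]
    - [[10,0,0],[0,0,0],-1]
    - [[0,0,0],[0,0,0],-1]
    - [[0,0,0],[0,0,0],-1]

```text
t: 37.62
tool_pos: [0.6494, -0.0657, 0.2055]
tool_rot: [-179.9, 0.2, 93.8]
contact_force: [-0.2, 0.1, -1.1]
grip_width: 0.0113
```

Run:
```python
from h import *
s=bot.state();print(s['tool_pos'],s['tool_rot'])
plan([(.6494,-.0575,.18,94)],-1,vmax=60)
```

```text
[ 0.64939428 -0.0657407   0.20552516] [-179.89055645    0.22419172   93.76374793]
[[[8.3, 0.6, 25.5], [-0.1, 0.2, -0.2], -1]]
```

drive_tool:
  increments:
    - [[8,0.6,10],[0,0,-0.2],-1]
    - [[0,0,10],[0,0,0],-1]
    - [[0,0,4],[0,0,0],-1]
    - [[0,0,0],[0,0,0],-1]
    - [[0,0,0],[0,0,0],-1]

```text
t: 38.25
tool_pos: [0.649, -0.0589, 0.1788]
tool_rot: [-179.8, 0.2, 93.8]
contact_force: [0.9, -1.1, -1.1]
grip_width: 0.0111
```

Run:
```python
from h import *
s=bot.state();print(s['tool_pos'],s['tool_rot'])
c=cap('side'); W=cloud(c); save('s17',c['frame'][200:320,280:440],4.5)
P=W.reshape(-1,3); 
q=P[(abs(P[:,0]-.65)<.03)&(P[:,1]>-.12)&(P[:,1]<.01)&(P[:,2]>.07)&(P[:,2]<.2)]
for a in np.arange(.08,.19,.02):
    r=q[abs(q[:,2]-a)<.01]
    if len(r): print(a.round(2),np.median(r[:,0]),r[:,1].min(),r[:,1].max(),len(r))
print(q[:,2].min(),q[:,2].max())
c=cap('scene'); save('c17',c['frame'][150:260,200:340],5)
```

```text
[ 0.64896105 -0.0589439   0.17875997] [-179.79855701    0.23004307   93.84990719]
0.08 0.6509397324770658 -0.10314862608886842 -0.013688714172788871 146
0.1 0.6508834226591391 -0.10197243577817763 -0.013679977240550686 279
0.12 0.6513552598246988 -0.10299278408954397 -0.013614442019255477 293
0.14 0.6516286115038358 -0.10290754702524559 -0.013674456749249678 274
0.16 0.6545367796664616 -0.10140634805179825 -0.014165174929902116 223
0.18 0.6547490358310102 -0.10311761952807111 -0.013307755814534278 288
0.07805204939508792 0.19989612979793914
```

View pics/s17.png

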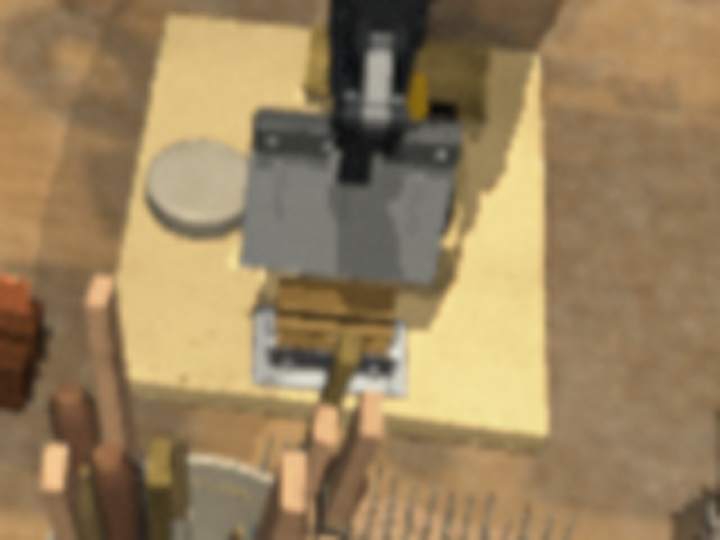

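View pics/c17.png

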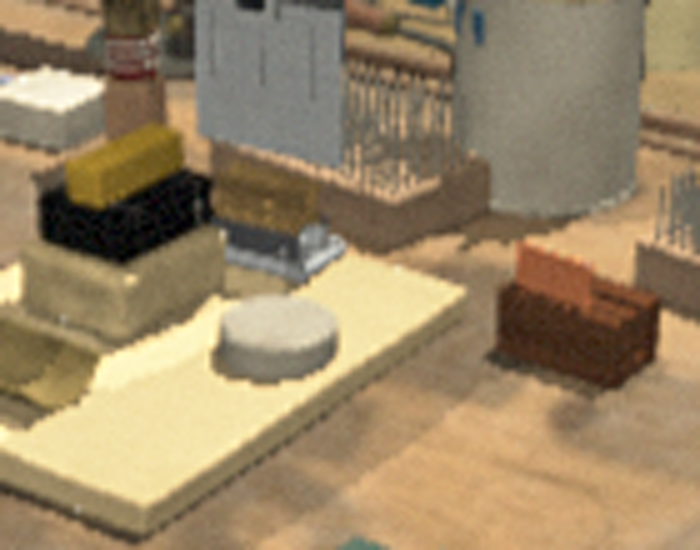

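drive_tool:
  increments:
    - [[2,0.5,10],[-0.2,0.2,0],-1]
    - [[0,0,8],[0,0,0],-1]
    - [[0,0,5],[0,0,0],-1]
    - [[0,0,0],[0,0,0],-1]
    - [[0,0,0],[0,0,0],-1]

```text
t: 38.98
tool_pos: [0.6494, -0.0568, 0.1544]
tool_rot: [180.0, 0.0, 93.9]
contact_force: [0.1, -0.3, -1.6]
grip_width: 0.0116
```

drive_tool:
  increments:
    - [[0,0,4],[0,0,0],-1]
    - [[0,0,4],[0,0,0],-1]
    - [[0,0,4],[0,0,0],-1]
  squeeze: 120

```text
t: 39.35
tool_pos: [0.6514, -0.0571, 0.1483]
tool_rot: [179.7, 0.1, 93.9]
contact_force: [-4.7, 0.3, 14.1]
grip_width: 0.0105
```

drive_tool:
  increments:
    - [[0,-2,4],[0,0,0],-1]
    - [[0,-1,4],[0,0,0],-1]
    - [[0,0,4],[0,0,0],-1]

```text
t: 39.72
tool_pos: [0.6508, -0.0573, 0.1462]
tool_rot: [179.2, 0.2, 93.9]
contact_force: [-5.2, 0.6, 7.6]
grip_width: 0.0109
```

drive_tool:
  increments:
    - [[0,-1,5],[0.8,0,0],-1]
    - [[0,-0.5,5],[0.3,0,0],-1]
    - [[0,-0.5,5],[0.3,0,0],-1]

```text
t: 40.1
tool_pos: [0.6513, -0.0577, 0.1381]
tool_rot: [-179.8, 0.3, 93.9]
contact_force: [-2.4, 1.4, 7.9]
grip_width: 0.0112
```

drive_tool:
  increments:
    - [[0.5,-1,5],[0,0,0],-1]
    - [[0,-1,5],[0,0,0],-1]
    - [[0,-0.5,5],[0,0,0],-1]

```text
t: 40.48
tool_pos: [0.651, -0.058, 0.1295]
tool_rot: [179.8, 0.4, 93.9]
contact_force: [-2.0, -0.2, 6.6]
grip_width: 0.0106
```

drive_tool:
  increments:
    - [[0.5,-1,4],[0.1,0.3,0],-1]

```text
t: 40.6
tool_pos: [0.6507, -0.0581, 0.1275]
tool_rot: [179.8, 0.2, 93.9]
contact_force: [-2.1, -0.8, 6.5]
grip_width: 0.0109
```

drive_tool:
  increments:
    - [[0,-0.5,4],[0,0,0],-1]

```text
t: 40.72
tool_pos: [0.6509, -0.0584, 0.1257]
tool_rot: [179.7, 0.2, 93.9]
contact_force: [-5.0, 1.6, 16.8]
grip_width: 0.0111
```

drive_tool:
  increments:
    - [[0,-0.5,3],[0,0,0],-1]

```text
t: 40.85
tool_pos: [0.651, -0.0584, 0.1257]
tool_rot: [179.6, 0.2, 93.9]
contact_force: [-5.8, 2.2, 14.2]
grip_width: 0.0113
```

drive_tool:
  increments:
    - [[0,0,4],[0,0,0],-1]
    - [[0,0,5],[0,0,0],-1]

```text
t: 41.1
tool_pos: [0.6517, -0.0583, 0.1256]
tool_rot: [179.5, 0.3, 94.0]
contact_force: [-9.4, 1.4, 24.2]
grip_width: 0.0109
```

Run:
```python
from h import *
s=bot.state();print(s['tool_pos'],s['contact_force'])
for n in('side','scene','wrist'):
    c=cap(n); W=cloud(c); np.save(n+'18.npy',W)
    if n!='wrist': save(n+'18',c['frame'][150:300,200:440] if n=='scene' else c['frame'][190:320,280:440],3.2)
    P=W.reshape(-1,3)
    q=P[(abs(P[:,0]-.65)<.03)&(P[:,1]>-.11)&(P[:,1]<-.0)&(P[:,2]>.03)&(P[:,2]<.2)]
    e=q[((q[:,1]<-.08)|(q[:,1]>-.035))&(q[:,2]>.11)&(q[:,2]<.14)]
    print(n,len(e),np.percentile(e[:,2],[50,90,95,99]) if len(e) else'')
    l=q[(q[:,2]<.072)&(q[:,1]>-.083)&(q[:,1]<-.031)]
    if len(l): print('lip',np.percentile(l[:,2],[50,90,95,99]),len(l))
    if n=='side':
        for a in np.arange(.07,.13,.01):
            r=q[abs(q[:,2]-a)<.005]
            if len(r): print(a.round(2),np.median(r[:,0]).round(4),r[:,1].min().round(4),r[:,1].max().round(4),len(r))
```

```text
[ 0.6516738  -0.05834567  0.12561798] [-9.40860416  1.37244949 24.17895954]
side 211 [0.1242421  0.12741194 0.12828005 0.12879178]
lip [0.05144599 0.06723714 0.0695059  0.07176055] 374
0.07 0.6539 -0.1018 -0.0136 133
0.08 0.6536 -0.1022 -0.0128 139
0.09 0.6543 -0.1009 -0.0127 103
0.1 0.6542 -0.1017 -0.0133 113
0.11 0.6608 -0.1023 -0.015 81
0.12 0.6597 -0.1019 -0.0122 142
scene 128 [0.12145579 0.12808533 0.12860869 0.12945499]
lip [0.05050758 0.06713736 0.06919671 0.07099272] 287
wrist 3226 [0.12688072 0.12774643 0.12798882 0.12836264]
lip [0.04098129 0.06403016 0.06443155 0.06514564] 1052
```

View pics/side18.png

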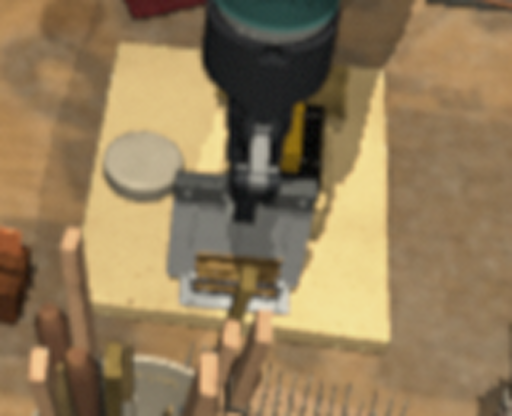

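View pics/scene18.png

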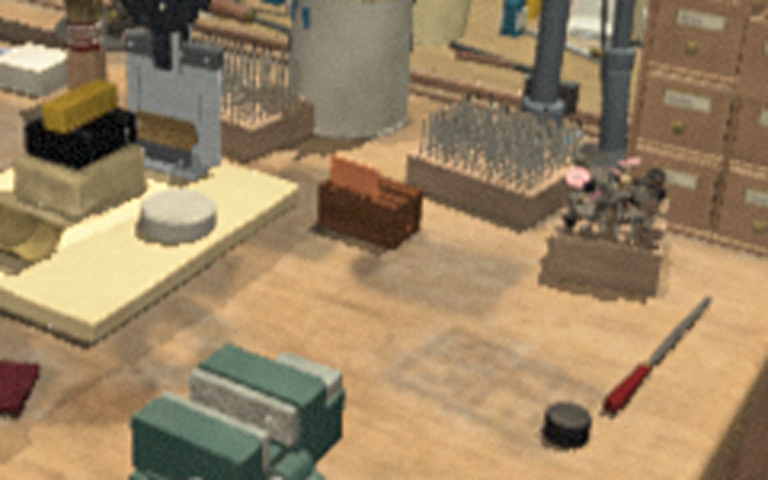

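drive_tool:
  increments:
    - [[0,-2,0],[0.5,0,0],-1]
    - [[0,-1,4],[0.3,0,0],-1]
    - [[0,0,5],[0,0,0],-1]

```text
t: 41.62
tool_pos: [0.6515, -0.0584, 0.1256]
tool_rot: [179.8, 0.3, 94.0]
contact_force: [-9.7, 2.5, 27.8]
grip_width: 0.0111
```

drive_tool:
  increments:
    - [[0,0,0],[0,0,0],-1]
    - [[0,0,0],[0,0,0],-1]
    - [[0,0,0],[0,0,0],-0.2]
    - [[0,0,0],[0,0,0],-0.2]
    - [[0,0,-10],[0,0,0],-0.2]
    - [[0,0,-25],[0,0,0],-0.2]
    - [[0,0,-35],[0,0,0],-0.2]
    - [[0,0,-35],[0,0,0],-0.2]

```text
t: 42.62
tool_pos: [0.6502, -0.0578, 0.2305]
tool_rot: [-179.9, 0.3, 94.0]
contact_force: [-0.1, -0.1, 0.2]
grip_width: 0.0341
```

drive_tool:
  increments:
    - [[-20,-35,-25],[0,0,0],0.5]
    - [[-30,-40,-15],[0,0,0],1]
    - [[-20,-30,0],[0,0,0],1]
    - [[0,0,0],[0,0,0],1]
    - [[0,0,0],[0,0,0],1]

```text
t: 43.25
tool_pos: [0.5533, -0.1378, 0.2815]
tool_rot: [179.1, 0.7, 94.0]
contact_force: [-0.4, 0.2, -0.3]
grip_width: 0.0853
```

Run:
```python
from h import *
s=bot.state();print(s['tool_pos'],s['contact_force'],s['t'])
c=cap('wrist'); save('w19',c['frame'],1.4); Ww=cloud(c)
c=cap('side'); save('s19',c['frame'],1.4); Ws=cloud(c)
c=cap('scene'); save('c19',c['frame'],1.4); Wc=cloud(c)
def R_(W,zl,zh,x0,x1,y0,y1):
    P=W.reshape(-1,3); q=P[(P[:,2]>zl)&(P[:,2]<zh)&(P[:,0]>x0)&(P[:,0]<x1)&(P[:,1]>y0)&(P[:,1]<y1)]
    if len(q)<10: return len(q)
    r=cv2.minAreaRect((q[:,:2]*1000).astype(np.float32)); return len(q),[np.round(a,1) for a in r],(np.median(q[:,2])*1000).round(1)
for n,W in(('wrist',Ww),('side',Ws),('scene',Wc)):
    print(n)
    print(' brick',R_(W,.05,.065,.5,.612,-.09,.02)); print(' char',R_(W,.076,.092,.5,.612,-.09,.02)); print(' bar',R_(W,.096,.112,.5,.612,-.09,.02))
    print(' tin',R_(W,.032,.046,.52,.6,-.17,-.09)); print(' scoop',R_(W,.03,.046,.41,.505,-.1,.03)); print(' strip',R_(W,.11,.14,.62,.68,-.12,.0))
    P=W.reshape(-1,3); q=P[(abs(P[:,0]-.65)<.03)&(P[:,1]>-.11)&(P[:,1]<-.0)&(P[:,2]>.07)&(P[:,2]<.15)]
    for a in np.arange(.07,.13,.01):
        r=q[abs(q[:,2]-a)<.005]
        if len(r): print('   ',a.round(2),np.median(r[:,0]).round(4),len(r))
```

```text
[ 0.55332026 -0.13780391  0.2814708 ] [-0.38612822  0.24108735 -0.29796417] 43.25
wrist
 brick (1280, [array([559.9, -33.7]), array([69.7, 81.6]), np.float64(89.0)], np.float64(54.6))
 char (3672, [array([563.5, -34.8]), array([72.1, 57. ]), np.float64(0.5)], np.float64(83.0))
 bar (2464, [array([564.7, -34.7]), array([65.9, 21.1]), np.float64(0.5)], np.float64(103.1))
 tin (2398, [array([ 560.4, -130.5]), array([56.5, 57. ]), np.float64(3.9)], np.float64(37.3))
 scoop (1167, [array([460.7, -35.4]), array([99.5, 58.3]), np.float64(88.9)], np.float64(33.1))
 strip (2891, [array([649.2, -58.2]), array([14.2, 89.1]), np.float64(4.1)], np.float64(126.8))
    0.07 0.6478 178
    0.08 0.6476 397
    0.09 0.6476 444
    0.1 0.6477 185
    0.11 0.6434 160
    0.12 0.6434 595
side
 brick (106, [array([561.6, -32.7]), array([69., 82.]), np.float64(88.4)], np.float64(54.2))
 char (423, [array([565.6, -33.8]), array([73.8, 56.3]), np.float64(1.2)], np.float64(82.7))
 bar (227, [array([566.9, -33.6]), array([69.4, 21.1]), np.float64(0.6)], np.float64(102.4))
 tin (364, [array([ 560.9, -128.9]), a
[... 351 characters left out ...]
0.6568 164
scene
 brick (273, [array([558.2, -34.5]), array([69.3, 80.5]), np.float64(89.3)], np.float64(56.0))
 char (277, [array([563.8, -35.5]), array([75.5, 58.5]), np.float64(0.8)], np.float64(83.9))
 bar (156, [array([564.4, -35.2]), array([68.8, 22.3]), np.float64(0.6)], np.float64(103.5))
 tin (244, [array([ 558.5, -131.7]), array([54. , 56.2]), np.float64(23.1)], np.float64(38.2))
 scoop (168, [array([461.6, -35.3]), array([100.2,  57.5]), np.float64(89.3)], np.float64(33.6))
 strip (242, [array([646.6, -58.6]), array([17.2, 89.3]), np.float64(6.8)], np.float64(122.2))
    0.07 0.6492 53
    0.08 0.6487 109
    0.09 0.6488 107
    0.1 0.649 102
    0.11 0.6475 93
    0.12 0.6442 122
```

View pics/w19.png

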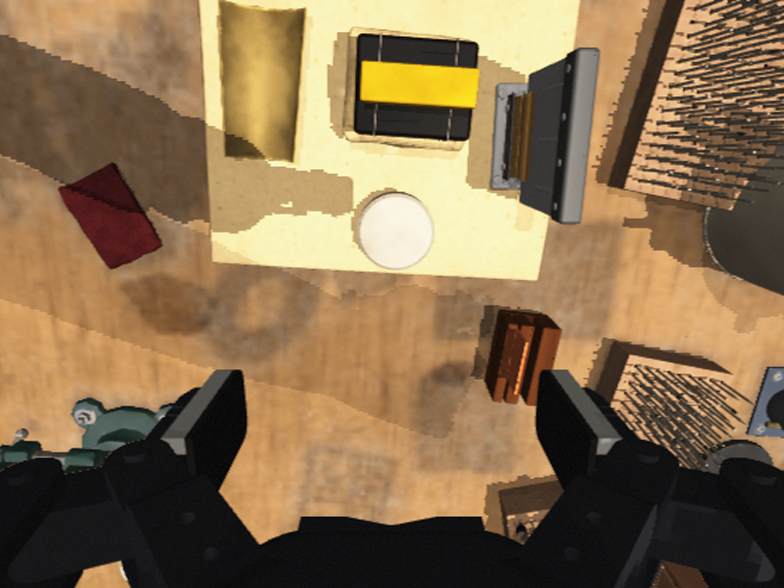

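View pics/s19.png

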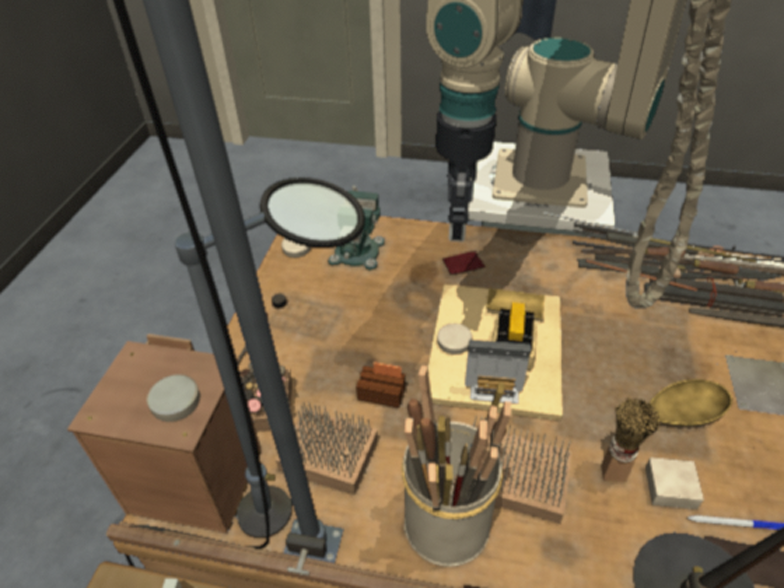

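Everything is in place in the last views and the arm is clear of the work, so I'm handing in.

Run:
```python
from h import *
print(bot.sign_off())
```

```text
the job is handed in; nothing more can be done
None
```

The hearth is laid out and handed in at about 43 s of the 120 s allowed. My last camera checks put every part within its limits, but the hand-in gives no verdict.

| Part | Last measurement | Limit |
|---|---|---|
| Charcoal on brick | 3.6 mm (x) and 1.1 mm (y) off centre, about 1.5° off square | 12 mm, 10° |
| Bar on charcoal | about 1.2 mm off centre, parallel | 12 mm, 12° |
| Tin | 97 mm right of the brick's centre (target 95), lined up within 1 mm | 83–107 mm, 15 mm |
| Scoop | 99 mm in front of the brick's centre (target 102), lined up within 2 mm, crosswise within about 1° | 90–114 mm, 15 mm, 12° |
| Shield | upright, within about 2 mm of the clip's middle, parallel to the groove | 12 mm, 0.12 rad (about 7°) |

- **Shield home:** it stopped hard and did not move further under 24–28 N. Its top edge measured about 61–63 mm above the jaw lips, against 63 mm expected when fully home. That height check is only good to 1–2 mm, and home has to be within 2.5 mm.
- **Camera differences:** the three cameras differed by about 2–3 mm, most on the shield strip's x (647 to 652 mm), where each sees a different side of the strip. Depth heights read about 1 mm low throughout.

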